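# Lay up the patio fuel tray: mesquite bricks in staggered courses, kindling alongside

## Task

Lay up the fuel tray for tonight's fire. Stack all the mesquite bricks flat and lengthwise down the middle of the tray's brick lane like brickwork, with three end to end spread evenly between the turned-up ends, then each further brick centred over a joint of the course below (up to two, then one on top), and lay every kindling stick flat on the floor of the kindling lane, lengthwise and side by side. Leave the two tumblers and the ramekin where they are.

Things in the scene. Friction and masses are not known exactly. Their poses are not given: they have to be found in the camera images.
- tray: fuel tray of grey folded sheet steel, fixed, 292 mm long (x axis) by 227 mm (y axis), floor 3 mm thick; origin under the floor's centre, z up. Both short ends turn up 28 mm; 286 mm inside between them. A rib 4 mm wide, 6 mm above the floor, runs lengthwise at y = -14 mm between the two lanes.
- brick_lane (a point): centre of the floor (its top face) of the tray's brick lane, axes as the tray's: 97 mm wide between the rib and the tray's long edge at its -y side, which is open, without a lip; 286 mm long.
- kindling_lane (a point): centre of the floor (its top face) of the tray's kindling lane, axes as the tray's: 122 mm wide between the rib and a lip 12 mm high along the tray's long edge at its +y side; 286 mm long.
- brick1: fuel brick of pressed mesquite, brown, 90 x 45 x 28 mm (its x, y, z axes), about 125 g; origin at its centre. It starts lying flat on a 3 mm cardboard sheet. All bricks are alike; 4 to 6 are there (None: absent).
- brick2: another fuel brick, the same as brick1.
- brick3: another fuel brick, the same as brick1.
- brick4: another fuel brick, the same as brick1.
- brick5: another fuel brick, the same as brick1.
- brick6: another fuel brick, the same as brick1.
- stick1: kindling stick of pale pine, square, 150 x 18 x 18 mm, long axis x, 30 g; origin at its centre. It starts lying on a 3 mm place mat. All sticks are alike; 2 or 3 are there (None: absent).
- stick2: another kindling stick, the same as stick1.
- stick3: another kindling stick, the same as stick1.
- carton: the flat cardboard sheet on which the bricks start, 225 x 210 x 3 mm (x, y, z), fixed; origin under its centre.
- tumbler1: clear acrylic tumbler standing near the far rim of the table, 76 mm wide at the mouth, 95 mm high; origin at the centre of its underside. Not part of the job.
- tumbler2: clear acrylic tumbler standing near the far rim of the table, 76 mm wide at the mouth, 95 mm high; origin at the centre of its underside. It stands on a round aluminium coaster. Not part of the job.
- ramekin: brown ceramic ramekin, 90 mm wide, 45 mm high; origin at the centre of its underside. Not part of the job.
Not all that is in view belongs to the job. What is shaped like the brick5 but blue is not meant. Leave any pink look-alike of the brick2 alone.

How it is judged:
By the outcome, as a careful person would: the job done as asked, in the order asked, and still so for the second after the job is handed in, with the robot touching nothing.
Of brick1, brick2, brick3, brick4, brick5, brick6 only 4 to 6 are there at a start; the rules pass over those that are not, and their reading is None.
Of stick1, stick2, stick3 only 2 to 3 are there at a start; the rules pass over those that are not, and their reading is None.
At some moment in a run one of brick1, brick2, brick3, brick4, brick5, brick6, stick1, stick2, stick3 may be knocked a few centimetres aside while the robot is not near it.
Once in a run the grip may slacken for a moment while it holds something.
It also fails if it takes over 210 s, if anything falls off the work surface, if the arm or the gripper's body presses on something with over 40 N, if the wrist force passes 120 N, or if a joint passes its speed limit or range.

## Robot

A 6-joint arm with a two-finger parallel gripper is mounted at the origin on the work surface. World frame = base frame: x ahead of the robot, y to its left, z up, the work surface at z = 0. Lengths are in m, angles in degrees, forces in N, time in s.
With the tool pointing down it reaches from about 0.35 to 0.875 m from the base axis. Payload 4.2 kg.
Tool frame: the origin (TCP) lies on the centre line of the jaws, within the pads' length; the fingertips stand 17 mm ahead of it and the grasp point (between the pads) lies 2 mm behind it; z points along the fingers, y is the direction in which the jaws open and shut (so a half turn about z gives the same grasp; the last joint's range is limited). The gripper opens to 87 mm and grips with 3 to 60 N. Pads are 19 mm wide; open, the fingers measure 117 mm over their backs; the gripper's body (75 mm by 190 mm) begins 51 mm behind the grasp point.
Start: joints at [14.817, 22.042, 0.453, 0, -68.411, -14.817], TCP at [0.625, 0, 0.24] pointing down, gripper open.
Joint ranges: [-179.83, 179.83], [-69.29, 118.12], [-61.27, 80.66], [-181.25, 117.63], [-171.15, -9.14], [-177.46, 177.46]. Speed limits (degrees/s): [159.86, 159.86, 180, 180, 180, 180].

## Interface

Orientations are given as a 3x3 rotation matrix whose columns are the frame's x, y, z axes.
In Python, from station import * gives the robot as it stands.
- The arm moves only by the tool play_rows, never from a script. Its argument "targets" is a list that holds one entry, the list of rows, each a list of 5 numbers: the closure, from 0 (fully open) to 1 (shut), then the shift along the world's x, y, z in m, then the turn about the world's z in rad. In form: [[[gripper, x, y, z, twist], ...]]. A call has 1 to 5 rows; each row is the pose to reach, as a shift and turn from the pose commanded when the call began; what a row does not reach only later rows make up. A row lasts 1/12 s, in which the tool goes at most 41.7 mm and 7.16 degrees, less where a joint would pass 70% of its speed; a pose out of reach is approached as far as the arm can. A call with a gripper value outside its range is refused whole. The fingers move at their own pace and stop on an object; the grip force is fixed at half the most. Time passes only in rows, so rows that repeat a pose let the fingers close. It gives the time, the measured TCP pose, the force and the opening at its end, in the units of the state.
- sense(): the state, without advancing time (a new reading comes with each control period).
- capture(name): name is "scene" or "side" or "wrist"; returns the picture (480x640x3 uint8, blue, green, red); there is no depth.
- get_calibration(name): a dict with "camera_matrix" (3x3 intrinsics, pixels), "T" (4x4, takes a point from camera to world coordinates). Camera axes: x right, y up, looking along -z (the intrinsics and any distortion apply to the point x, -y, -z); pixel columns grow to the right and rows downward; lengths in m; the calibration is good to about 2 mm. A picture is of the moment at which its call begins: read the wrist's pose just before it. get_calibration takes no time and is no camera call; for the wrist camera it gives the pose at the moment of the call.
- finish_job(): hands the job in, once; it reports no verdict.
The state is a dict: "time_s": time; "joints": joint angles; "joint_velocities": joint speeds; "effort": joint torques, N m; "tcp_pos": TCP position; "ee_rot": TCP orientation; "wrist_force": force on the tool from outside, world axes, zero at the start; "moment": the same for the moment, N m; "gripper_width": opening from 0.0 (shut) to 1.0 (fully open).
Only numpy, scipy, OpenCV 4.12 (cv2) and the standard library are available. Lean on these libraries where they do the work, as an engineer would, in place of code of your own. Each camera call takes 0.05 s, during which the arm holds its last target. There are 200 camera calls.

## Working session

There is one attempt and no reset: what is moved stays moved. The work goes in short steps, Python scripts to look and compute and a tool call to move; the robot and the scene stay as the last step left them, time stands still between calls to the robot, and variables do not carry over. Pictures are saved under pics/ and viewed, on a budget of 14 in all, crops included, one or two more only if the job needs it, and the job is handed in when it is done.

Besides the shell and the picture viewer there is one more tool, called as name(argument=value, ...) on one line, values as JSON. play_rows: Moves the arm, as the interface text tells. Its arguments: {"type":"object","properties":{"targets":{"type":"array","items":{"type":"array","items":{"type":"array","items":{"type":"number"}}}}},"required":["targets"]}

```bash
mkdir -p pics; ls
python3 - <<'E'
from station import *
import cv2
for n in ("scene","side"):
    cv2.imwrite(f"pics/{n}0.png",capture(n)); c=get_calibration(n); print(n,c)
print(sense())
E
```

```text
pics
scene {'camera_matrix': array([[463.30989142,   0.        , 321.78283994],
       [  0.        , 463.30989142, 240.33508166],
       [  0.        ,   0.        ,   1.        ]]), 'T': array([[ 0.43890243, -0.54771368,  0.71230217,  1.29275157],
       [ 0.89851289,  0.26200553, -0.35217565, -0.44021809],
       [ 0.00626432,  0.79458343,  0.60712266,  0.70240679],
       [ 0.        ,  0.        ,  0.        ,  1.        ]])}
side {'camera_matrix': array([[514.91041878,   0.        , 321.76682301],
       [  0.        , 514.91041878, 236.2416892 ],
       [  0.        ,   0.        ,   1.        ]]), 'T': array([[ 0.83739379,  0.42030026, -0.34945577,  0.04070719],
       [-0.5464564 ,  0.62907507, -0.55285618, -0.83644225],
       [-0.01253168,  0.65392068,  0.75645932,  1.13119692],
       [ 0.        ,  0.        ,  0.        ,  1.        ]])}
{'time_s': 0.1, 'joints': array([ 1.48154333e+01,  2.20860908e+01,  3.88406740e-01, -2.54665562e-02,
       -6.84113889e+01, -1.48156420e+01]), 'joint_velocities': array([ 0.09453284, -0.05091545,  0.13255635, -0.00410569,  0.04291629,
        0.00294139]), 'effort': array([ 1.65357815e-04, -3.91689312e+01,  1.87934643e+01,  4.23187181e+00,
        1.34990664e-02, -6.93199490e-05]), 'tcp_pos': array([6.24498819e-01, 8.12305595e-06, 2.38576816e-01]), 'ee_rot': array([[-1.67490129e-04, -9.99998092e-01, -1.94604071e-03],
       [-9.99999982e-01,  1.67660178e-04, -8.72191234e-05],
       [ 8.75452306e-05,  1.94602607e-03, -9.99998103e-01]]), 'wrist_force': array([ 0.36360488, -0.16653277,  0.47533432]), 'moment': array([ 0.00454368,  0.0227686 , -0.00065534]), 'gripper_width': 1.0008625498943635}
```

View pics/scene0.png

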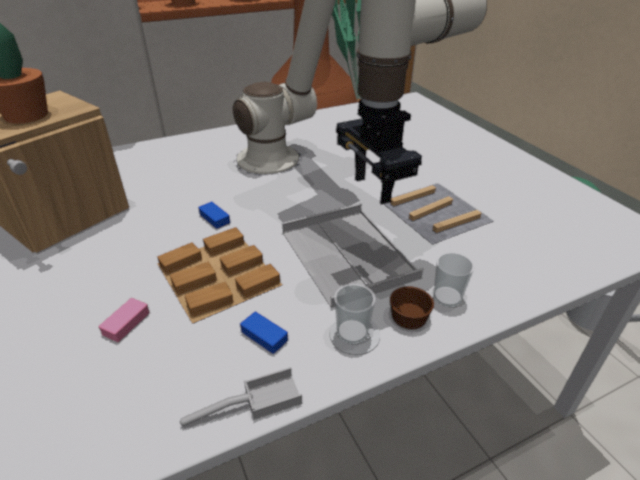

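View pics/side0.png

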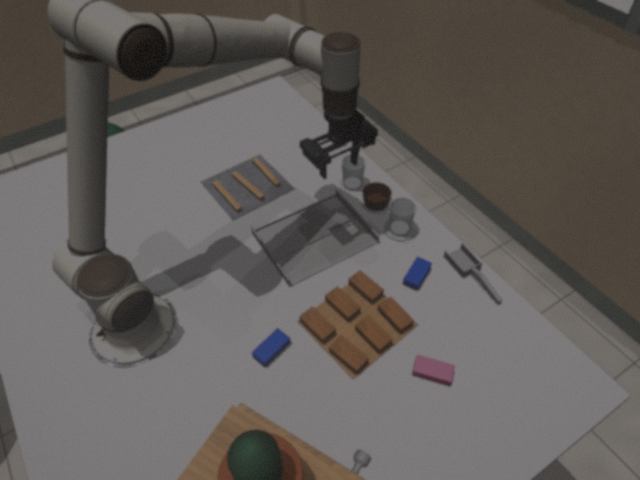

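Side and scene views show 6 brown bricks in two rows of three on the carton, 3 sticks on the mat, and the tray in between. Decoys are blue (2) and pink (1), plus a scoop. Next I'll get coarse positions by projection.

```bash
cat > h.py <<'E'
from station import *
import numpy as np, cv2
def ray(c,uv):
    K,T=np.array(c["camera_matrix"]),np.array(c["T"])
    d=np.linalg.inv(K)@np.array([uv[0],uv[1],1.]); d=T[:3,:3]@np.array([d[0],-d[1],-d[2]])
    return T[:3,3],d
def px2w(c,uv,z):
    o,d=ray(c,uv); return (o+d*(z-o[2])/d[2])[:2]
def w2px(c,p):
    K,T=np.array(c["camera_matrix"]),np.array(c["T"])
    q=T[:3,:3].T@(np.array(p,float)-T[:3,3]); q=K@np.array([q[0],-q[1],-q[2]]); return q[:2]/q[2]
E
python3 - <<'E'
from h import *
np.set_printoptions(precision=3,suppress=True)
s=get_calibration("side"); f=get_calibration("scene"); w=get_calibration("wrist")
for uv in [(367,284),(344,301),(319,321),(396,312),(375,330),(349,351)]: print("brick",px2w(s,uv,.031))
for uv in [(227,195),(248,185),(266,171)]: print("stick",px2w(s,uv,.021))
print("tray floor corners side",[px2w(s,u,.003) for u in [(253,240),(292,281),(378,241),(337,200)]])
print("tumblers", [px2w(f,u,0) for u in [(352,333),(448,296),(410,315)]])
print(w); im=capture("wrist"); 
a=cv2.resize(cv2.imread("pics/scene0.png")[195:330,265:445],None,fx=4,fy=4,interpolation=cv2.INTER_CUBIC)
cv2.imwrite("pics/tray.png",a); cv2.imwrite("pics/w0.png",im)
E
```

```text
brick [ 0.557 -0.236]
brick [ 0.477 -0.246]
brick [ 0.392 -0.261]
brick [ 0.566 -0.345]
brick [ 0.492 -0.357]
brick [ 0.406 -0.369]
stick [0.403 0.277]
stick [0.478 0.28 ]
stick [0.556 0.306]
tray floor corners side [array([0.389, 0.086]), array([ 0.408, -0.101]), array([ 0.686, -0.117]), array([0.682, 0.086])]
tumblers [array([ 0.766, -0.111]), array([0.765, 0.126]), array([0.776, 0.02 ])]
{'camera_matrix': array([[341.498,   0.   , 319.273],
       [  0.   , 341.498, 243.119],
       [  0.   ,   0.   ,   1.   ]]), 'T': array([[-1.   , -0.001,  0.002,  0.625],
       [ 0.   , -0.963, -0.27 , -0.073],
       [ 0.002, -0.27 ,  0.963,  0.383],
       [ 0.   ,  0.   ,  0.   ,  1.   ]])}
```

View pics/w0.png

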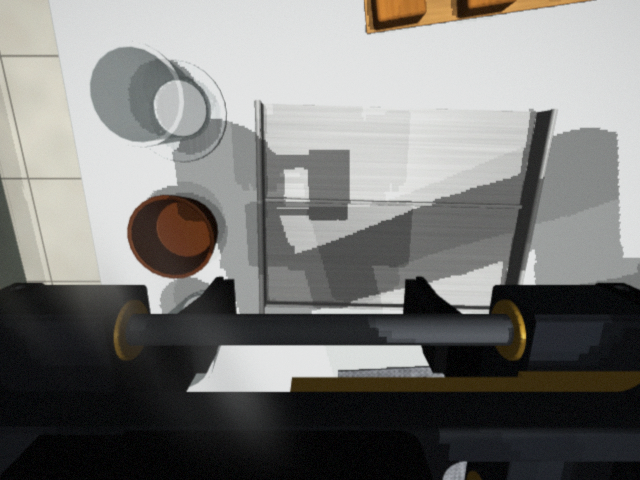

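Wrist view: the tray spans u≈262–530 and v≈106–303. The rib is at v≈203 and the brick lane is the upper part (-y). I'll fit the tray pose and view an enlarged overlay.

```bash
cat >> h.py <<'E'
def tray2w(P,p):
    c,s=np.cos(P[2]),np.sin(P[2]); return np.array([P[0]+c*p[0]-s*p[1],P[1]+s*p[0]+c*p[1],p[2]])
E
python3 - <<'E'
from h import *
from scipy.optimize import least_squares
np.set_printoptions(precision=4,suppress=True)
w=get_calibration("wrist"); np.save("w0T.npy",w["T"]); 
L=[((530,111),(-.143,-.1135,.003)),((523,206),(-.143,-.014,.009)),((266,106),(.143,-.1135,.003)),((264,202),(.143,-.014,.009)),((266,303),(.143,.1135,.015))]
for u,p in L: print(px2w(w,u,p[2]))
r=least_squares(lambda P:np.concatenate([w2px(w,tray2w(P,p))-u for u,p in L]),[.54,0,0]); P=r.x
print(P,r.fun)
im=cv2.imread("pics/w0.png"); k=2.4; a=im[80:325,230:563]; a=cv2.resize(a,None,fx=k,fy=k,interpolation=cv2.INTER_CUBIC)
def ln(p,q,c):
    f=lambda p:tuple(int(x) for x in ((w2px(w,tray2w(P,p))-[230,80]+.5)*k)); cv2.line(a,f(p),f(q),c,1,cv2.LINE_AA)
for x in(-.143,.143): ln((x,-.1135,.003),(x,.1135,.003),(0,0,255))
for x in(-.146,.146): ln((x,-.1135,.031),(x,.1135,.031),(255,0,0))
for y,z in((-.1135,.003),(-.016,.009),(-.012,.009)): ln((-.143,y,z),(.143,y,z),(0,200,0))
cv2.imwrite("pics/ov.png",a); print(a.shape)
E
```

```text
[ 0.4047 -0.11  ]
[ 0.3995 -0.0111]
[ 0.6799 -0.1148]
[ 0.6853 -0.0156]
[0.6872 0.1028]
[ 0.5435  0.     -0.0221] [ 6.4492 -0.3103 -0.6544  0.2517 -4.0094 -1.8493 -0.7838 -1.3829 -1.183
  5.8076]
(588, 799, 3)
```

View pics/ov.png

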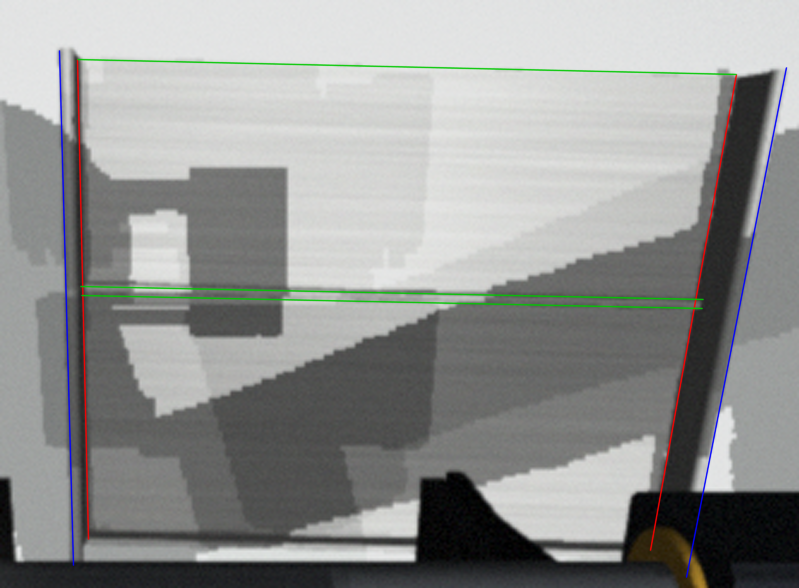

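The overlay agrees with both ends, the open edge and the rib to about 1–2 mm, so tray P≈(0.5435, 0, -0.022 rad). Now I'll look over the bricks.

play_rows(targets=[[[0,-0.02,-0.036,0,0],[0,-0.04,-0.072,0,0],[0,-0.06,-0.108,0,0],[0,-0.08,-0.144,0,0],[0,-0.1,-0.18,0,0]]])

```text
time_s: 0.57
tcp_pos: [0.5236, -0.1812, 0.2393]
ee_rot: [[0.001, -1.0, -0.001], [-1.0, -0.001, 0.0], [-0.0, 0.001, -1.0]]
wrist_force: [-0.0, 0.1, -0.2]
gripper_width: 1.003
```

play_rows(targets=[[[0,-0.02,-0.03,0,0],[0,-0.04,-0.06,0,0],[0,-0.04,-0.06,0,0],[0,-0.04,-0.06,0,0],[0,-0.04,-0.06,0,0]]])

```text
time_s: 0.98
tcp_pos: [0.485, -0.24, 0.2395]
ee_rot: [[-0.001, -1.0, 0.0], [-1.0, 0.001, 0.0], [-0.0, -0.0, -1.0]]
wrist_force: [0.0, 0.4, 0.1]
gripper_width: 0.999
```

Run:
```python
from h import *
np.set_printoptions(precision=4,suppress=True)
w=get_calibration("wrist"); im=capture("wrist"); np.save("w1.npy",w["T"]); cv2.imwrite("pics/w1.png",im)
print(sense()["tcp_pos"],sense()["time_s"],w["T"])
```

```text
[ 0.4853 -0.2395  0.2394] 1.0333 [[-1.     -0.0004 -0.0004  0.4852]
 [ 0.0005 -0.9628 -0.2701 -0.3135]
 [-0.0002 -0.2701  0.9628  0.3836]
 [ 0.      0.      0.      1.    ]]
```

View pics/w1.png

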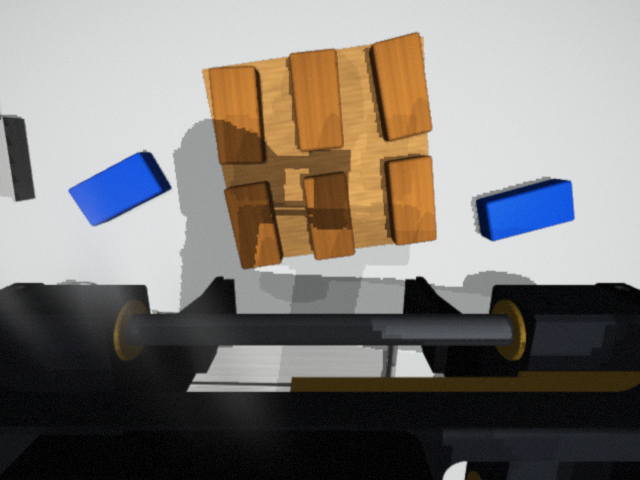

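The wrist view shows six bricks with long axes along world y, at about (236,115), (315,100), (401,86), (253,225), (329,215) and (411,200). I'll fit the box silhouettes numerically.

```bash
cat >> h.py <<'E'
from scipy.optimize import minimize
def sil(c,p,size,z0,shape=(480,640)):
    x,y,t=p; a,b,h=size
    C=[w2px(c,tray2w((x,y,t),(sx*a/2,sy*b/2,z0+k*h))) for sx in(-1,1) for sy in(-1,1) for k in(0,1)]
    m=np.zeros(shape,np.uint8); cv2.fillConvexPoly(m,np.round(cv2.convexHull(np.array(C,np.float32))*16).astype(np.int32),255,cv2.LINE_AA,4); return m/255.
def fit(c,mask,uv,size,z0,th0):
    p0=np.r_[px2w(c,uv,z0+size[2]),th0]; 
    # only pixels near the guess
    near=cv2.dilate((sil(c,p0,np.add(size,[.016,.016,0]),z0)>0).astype(np.uint8),np.ones((3,3)))
    mk=(mask>0)*near
    def cost(q):
        s=sil(c,(p0[0]+q[0]/100,p0[1]+q[1]/100,p0[2]+q[2]/5),size,z0); return 1-np.minimum(s,mk).sum()/np.maximum(s,mk).sum()
    r=minimize(cost,[0,0,0],method="Nelder-Mead",options=dict(initial_simplex=[[0,0,0],[.6,0,0],[0,.6,0],[0,0,.6]],xatol=.01,fatol=1e-4))
    return np.array([p0[0]+r.x[0]/100,p0[1]+r.x[1]/100,p0[2]+r.x[2]/5]),1-r.fun
def outline(im,c,p,size,z0,col=(0,255,0)):
    m=(sil(c,p,size,z0)>.5).astype(np.uint8); k,_=cv2.findContours(m,0,1); cv2.drawContours(im,k,-1,col,1)
BR=(.09,.045,.028); ST=(.15,.018,.018)
E
python3 - <<'E'
from h import *
np.set_printoptions(precision=4,suppress=True)
c=get_calibration("wrist"); im=cv2.imread("pics/w1.png"); hsv=cv2.cvtColor(im,cv2.COLOR_BGR2HSV)
for uv in [(235,115),(329,215),(240,230),(270,160),(280,120),(330,160),(258,130),(275,225),(375,160)]: print(uv,hsv[uv[1],uv[0]])
m=((hsv[...,0]<20)&(hsv[...,1]>165)).astype(np.uint8)
o=im.copy(); o[m==0]//=3
for uv in [(236,115),(315,100),(401,86),(253,225),(329,215),(411,200)]:
    p,i=fit(c,m,uv,BR,.003,np.pi/2); print(p[:2],np.degrees(p[2])-90,round(i,3)); outline(o,c,p,BR,.003)
cv2.imwrite("pics/f1.png",cv2.resize(o[20:290,180:460],None,fx=2,fy=2))
E
```

```text
(235, 115) [ 15 187 191]
(329, 215) [ 15 182  84]
(240, 230) [ 14 188  91]
(270, 160) [ 16 153 122]
(280, 120) [ 16 146 198]
(330, 160) [ 16 158 118]
(258, 130) [ 15 188 167]
(275, 225) [ 14 174  57]
(375, 160) [ 17 148 215]
[ 0.5665 -0.3409] 4.225794969234016 0.897
[ 0.4881 -0.3537] 5.503687562046295 0.926
[ 0.4067 -0.3657] 11.991918800012954 0.888
[ 0.5553 -0.2317] 7.696293776328346 0.864
[ 0.4756 -0.2419] 8.064420035396907 0.904
[ 0.3898 -0.2573] 10.103148006900767 0.87
```

View pics/f1.png

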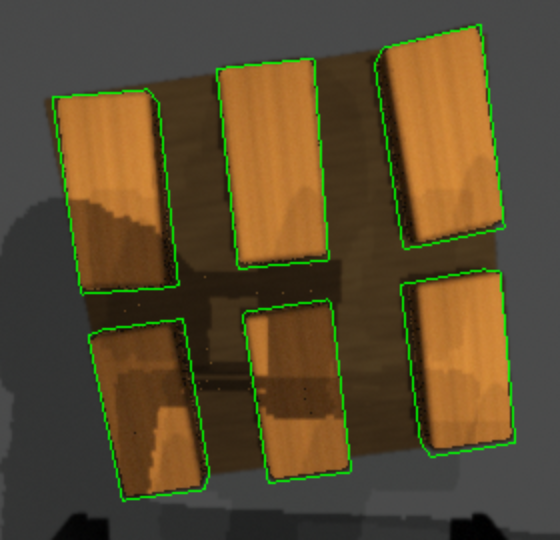

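All six fits match the outlines. Plan: twist to match each brick's angle, grasp with TCP z at 0.024, then turn about -91° to lay it in the tray. The first brick is at (0.5553, -0.2317).

play_rows(targets=[[[0.3,0.03,0.004,-0.02,0.1],[0.3,0.06,0.008,-0.04,0.134],[0.3,0.07,0.008,-0.08,0.134],[0.3,0.07,0.008,-0.12,0.134],[0.3,0.07,0.008,-0.16,0.134]]])

```text
time_s: 1.45
tcp_pos: [0.5567, -0.2303, 0.0778]
ee_rot: [[0.136, -0.991, 0.001], [-0.991, -0.136, -0.0], [0.0, -0.001, -1.0]]
wrist_force: [0.4, 0.4, -1.2]
gripper_width: 0.737
```

play_rows(targets=[[[0.3,0,0,-0.03,0],[0.3,0,0,-0.056,0],[0.3,0,0,-0.056,0],[1,0,0,-0.056,0],[1,0,0,-0.056,0]]])

```text
time_s: 1.87
tcp_pos: [0.5557, -0.2308, 0.0231]
ee_rot: [[0.136, -0.991, -0.0], [-0.991, -0.136, 0.0], [-0.0, 0.0, -1.0]]
wrist_force: [0.4, 0.8, 0.5]
gripper_width: 0.619
```

play_rows(targets=[[[1,0,0,0,0],[1,0,0,0,0],[1,0,0,0.03,0],[1,0,0,0.07,0],[1,0,0,0.1,0]]])

```text
time_s: 2.28
tcp_pos: [0.5552, -0.232, 0.1255]
ee_rot: [[0.134, -0.991, 0.001], [-0.991, -0.134, -0.001], [0.001, -0.0, -1.0]]
wrist_force: [0.7, -1.0, -0.5]
gripper_width: 0.521
```

play_rows(targets=[[[1,0.006,0.012,0,-0.12],[1,0.012,0.024,0,-0.24],[1,0.018,0.036,0,-0.36],[1,0.024,0.048,0,-0.48],[1,0.03,0.06,0,-0.6]]])

```text
time_s: 2.7
tcp_pos: [0.5848, -0.1713, 0.1236]
ee_rot: [[-0.455, -0.891, -0.0], [-0.891, 0.455, 0.0], [-0.0, 0.0, -1.0]]
wrist_force: [0.8, -0.5, -0.9]
gripper_width: 0.519
```

play_rows(targets=[[[1,0.006,0.012,0,-0.12],[1,0.012,0.024,0,-0.24],[1,0.018,0.036,0,-0.36],[1,0.024,0.048,0,-0.48],[1,0.03,0.06,0,-0.6]]])

```text
time_s: 3.12
tcp_pos: [0.6149, -0.1112, 0.1235]
ee_rot: [[-0.878, -0.478, -0.0], [-0.478, 0.878, 0.0], [0.0, 0.0, -1.0]]
wrist_force: [0.8, -0.1, -0.3]
gripper_width: 0.513
```

play_rows(targets=[[[1,0.006,0.012,0,-0.12],[1,0.012,0.024,0,-0.24],[1,0.018,0.036,0,-0.36],[1,0.021,0.0454,0,-0.48],[1,0.021,0.0454,-0.02,-0.527]]])

```text
time_s: 3.53
tcp_pos: [0.6395, -0.0647, 0.1075]
ee_rot: [[-1.0, 0.024, 0.009], [0.024, 1.0, 0.0], [-0.009, 0.001, -1.0]]
wrist_force: [1.7, -0.5, -0.5]
gripper_width: 0.516
```

play_rows(targets=[[[1,0,0,-0.03,0],[1,0,0,-0.06,0],[1,0,0,-0.075,0],[1,0,0,-0.0795,0],[1,0,0,-0.0795,0]]])

```text
time_s: 3.95
tcp_pos: [0.635, -0.0664, 0.0235]
ee_rot: [[-1.0, 0.022, -0.003], [0.022, 1.0, -0.0], [0.003, -0.0, -1.0]]
wrist_force: [0.1, -0.5, -1.4]
gripper_width: 0.514
```

play_rows(targets=[[[0.38,0,0,0,0],[0.38,0,0,0,0],[0.38,0,0,0.03,0],[0.38,0,0,0.07,0],[0.38,0,0,0.11,0]]])

```text
time_s: 4.37
tcp_pos: [0.6355, -0.0668, 0.1349]
ee_rot: [[-1.0, 0.022, -0.002], [0.022, 1.0, -0.0], [0.002, -0.0, -1.0]]
wrist_force: [1.5, 0.7, 1.1]
gripper_width: 0.616
```

play_rows(targets=[[[0.3,-0.01,-0.01,0.03,0.12],[0.3,-0.02,-0.02,0.06,0.24],[0.3,-0.03,-0.03,0.09,0.36],[0.3,-0.04,-0.04,0.12,0.48],[0.3,-0.05,-0.045,0.15,0.6]]])

```text
time_s: 4.78
tcp_pos: [0.5852, -0.1126, 0.2864]
ee_rot: [[-0.835, -0.55, 0.002], [-0.55, 0.835, -0.0], [-0.001, -0.001, -1.0]]
wrist_force: [1.3, -0.5, 0.2]
gripper_width: 0.692
```

play_rows(targets=[[[0.3,-0.01,-0.01,0.015,0.12],[0.3,-0.02,-0.0184,0.0355,0.24],[0.3,-0.03,-0.0184,0.0355,0.36],[0.3,-0.04,-0.0184,0.0355,0.48],[0.3,-0.05,-0.0184,0.0355,0.6]]])

```text
time_s: 5.2
tcp_pos: [0.5355, -0.1302, 0.3207]
ee_rot: [[-0.378, -0.926, 0.003], [-0.926, 0.378, 0.0], [-0.001, -0.002, -1.0]]
wrist_force: [-0.4, -0.4, -0.6]
gripper_width: 0.696
```

play_rows(targets=[[[0.3,-0.01,0,0,0.12],[0.3,-0.02,0,0,0.24],[0.3,-0.026,0,0,0.36],[0.3,-0.026,0,0,0.393],[0.3,-0.026,0,0,0.393]]])

```text
time_s: 5.62
tcp_pos: [0.5096, -0.1301, 0.3205]
ee_rot: [[0.0, -1.0, 0.002], [-1.0, -0.0, 0.0], [-0.0, -0.002, -1.0]]
wrist_force: [-0.0, -0.8, -0.8]
gripper_width: 0.698
```

```bash
cat > look.py <<'E'
import sys
from h import *
np.set_printoptions(precision=4,suppress=True)
def look(name,guess,size=BR,smin=165):
    s=sense(); c=get_calibration("wrist"); im=capture("wrist"); np.save(f"{name}.npy",c["T"]); cv2.imwrite(f"pics/{name}.png",im)
    hsv=cv2.cvtColor(im,cv2.COLOR_BGR2HSV); m=((hsv[...,0]<20)&(hsv[...,1]>smin)).astype(np.uint8)
    print("tcp",s["tcp_pos"],"t",s["time_s"]); o=im.copy(); out=[]
    for g in guess:
        z0,th=g[2],g[3]; p,i=fit(c,m,w2px(c,(g[0],g[1],z0+size[2])),size,z0,th)
        print(g,"->",p[:2],"yaw",round(np.degrees(p[2]),2),"iou",round(i,3)); outline(o,c,p,size,z0); out.append(p)
    return im,o,c,m,out
C=[(.5665,-.3409,.003,1.64),(.4881,-.3537,.003,1.67),(.4067,-.3657,.003,1.78),(.4756,-.2419,.003,1.71),(.3898,-.2573,.003,1.75)]
P=(.5435,0,-.0221)
T=[tuple(tray2w(P,(x,-.0645,z)))+(P[2],) for x,z in((.094,.003),(0,.003),(-.094,.003),(.047,.031),(-.047,.031),(0,.059))]
E
python3 - <<'E'
from look import *
im,o,c,m,out=look("l1",C+T[:1])
for p,q in(((-.143,-.1135,.003),(-.143,.0,.003)),((.143,-.1135,.003),(.143,.0,.003)),((-.143,-.1135,.003),(.143,-.1135,.003)),((-.143,-.014,.009),(.143,-.014,.009))):
    a,b=[tuple(int(v) for v in np.round(w2px(c,tray2w(P,x)))) for x in(p,q)]; cv2.line(o,a,b,(0,0,255),1)
cv2.imwrite("pics/l1o.png",o)
E
```

```text
tcp [ 0.5096 -0.1301  0.3205] t 5.6167
(0.5665, -0.3409, 0.003, 1.64) -> [ 0.5669 -0.3444] yaw 93.24 iou 0.935
(0.4881, -0.3537, 0.003, 1.67) -> [ 0.4879 -0.3586] yaw 93.65 iou 0.94
(0.4067, -0.3657, 0.003, 1.78) -> [ 0.4045 -0.3705] yaw 100.55 iou 0.89
(0.4756, -0.2419, 0.003, 1.71) -> [ 0.4751 -0.2408] yaw 97.08 iou 0.906
(0.3898, -0.2573, 0.003, 1.75) -> [ 0.3894 -0.2574] yaw 97.52 iou 0.866
(np.float64(0.6360517116954556), np.float64(-0.06656148031888466), np.float64(0.003), -0.0221) -> [ 0.6336 -0.0662] yaw 4.06 iou 0.806
```

View pics/l1o.png

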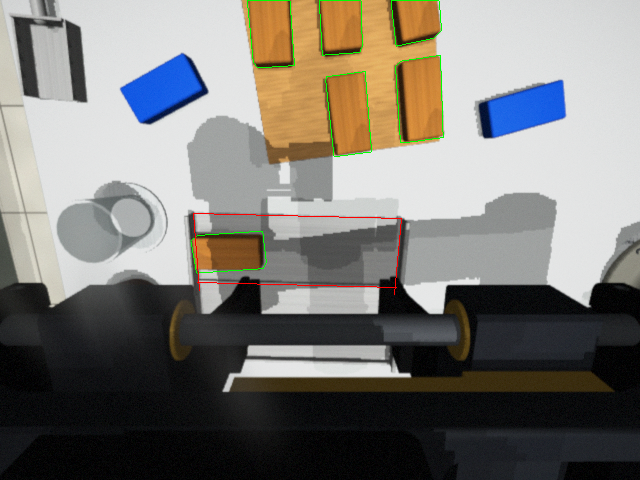

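Five bricks remain and nothing has moved. The first brick is in the tray at about (229,251), close to the left end. I'll enlarge to check the fit.

Run:
```python
import cv2
im=cv2.imread("pics/l1.png")[185:295,175:415]; cv2.imwrite("pics/l1z.png",cv2.resize(im,None,fx=3.3,fy=3.3,interpolation=cv2.INTER_CUBIC))
```

```text
(no output)
```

View pics/l1z.png

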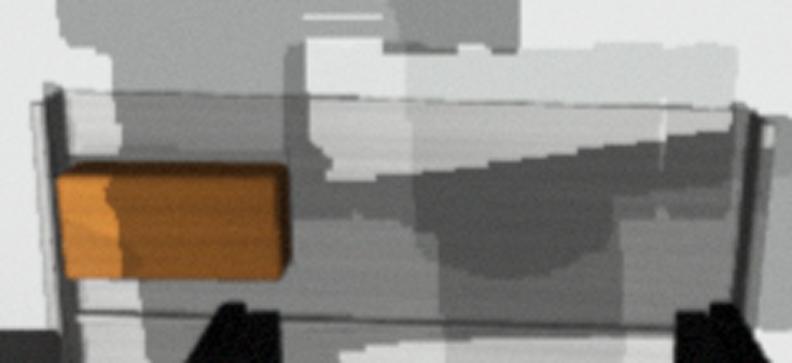

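Run:
```python
from look import *
c=get_calibration("wrist")
R=np.array([[np.cos(P[2]),-np.sin(P[2])],[np.sin(P[2]),np.cos(P[2])]])
def q(n,pts,z):
    for u in pts: w=px2w(c,(175+(u[0]+.5)/3.3-.5,185+(u[1]+.5)/3.3-.5),z); print(n,u,w,"tray",(R.T@(w-np.array(P[:2])))*1e3)
q("top",[(58,175),(66,279),(282,279),(274,172)],.031)
q("edge",[(66,93),(400,99),(735,108)],.003); q("rib",[(80,315),(500,324),(680,328)],.009)
q("fltop",[(47,110),(52,200),(752,118)],.031); q("base",[(73,290),(736,290)],.003)
```

```text
top (58, 175) [ 0.6776 -0.0894] tray [136.071  -86.4275]
top (66, 279) [ 0.6788 -0.0455] tray [136.2912 -42.4767]
top (282, 279) [ 0.5905 -0.0454] tray [ 48.0279 -44.3981]
top (274, 172) [ 0.5916 -0.0906] tray [ 50.0477 -89.5172]
edge (66, 93) [ 0.6816 -0.1173] tray [ 140.6231 -114.1734]
edge (400, 99) [ 0.5429 -0.1146] tray [   1.9171 -114.6181]
edge (735, 108) [ 0.4035 -0.1107] tray [-137.5566 -113.805 ]
rib (80, 315) [ 0.683  -0.0209] tray [139.9033 -17.8158]
rib (500, 324) [ 0.501  -0.0167] tray [-42.1317 -17.6067]
rib (680, 328) [ 0.4228 -0.0148] tray [-120.325   -17.4503]
fltop (47, 110) [ 0.6793 -0.1157] tray [ 138.2907 -112.714 ]
fltop (52, 200) [ 0.6811 -0.0791] tray [139.298  -76.0019]
fltop (752, 118) [ 0.403  -0.1124] tray [-137.9723 -115.4508]
base (73, 290) [ 0.6872 -0.0302] tray [144.319 -26.996]
base (736, 290) [ 0.3981 -0.0301] tray [-144.6692  -33.2929]
```

Brick 1 sits within about 1.5 mm of its slot and 1° of the lane direction, so the method holds. Next: brick (0.4753, -0.2413) to the middle slot.

play_rows(targets=[[[0.3,-0.01,-0.025,-0.03,0.07],[0.3,-0.02,-0.05,-0.06,0.133],[0.3,-0.03,-0.075,-0.09,0.133],[0.3,-0.0347,-0.1,-0.12,0.133],[0.3,-0.0347,-0.1113,-0.155,0.133]]])

```text
time_s: 6.08
tcp_pos: [0.4752, -0.2436, 0.1647]
ee_rot: [[0.13, -0.992, 0.003], [-0.992, -0.13, -0.001], [0.002, -0.003, -1.0]]
wrist_force: [0.9, 0.6, -0.0]
gripper_width: 0.701
```

play_rows(targets=[[[0.3,0,0,-0.04,0],[0.3,0,0,-0.08,0],[0.3,0,0,-0.12,0],[0.3,0,0,-0.141,0],[0.3,0,0,-0.141,0]]])

```text
time_s: 6.5
tcp_pos: [0.4747, -0.2414, 0.0221]
ee_rot: [[0.132, -0.991, -0.004], [-0.991, -0.132, 0.0], [-0.001, 0.004, -1.0]]
wrist_force: [0.6, 0.5, 0.4]
gripper_width: 0.696
```

play_rows(targets=[[[1,0,0,0,0],[1,0,0,0,0],[1,0,0,0,0],[1,0,0,0,0],[1,0,0,0.03,0]]])

```text
time_s: 6.92
tcp_pos: [0.4712, -0.2402, 0.049]
ee_rot: [[0.13, -0.991, -0.012], [-0.991, -0.13, 0.003], [-0.005, 0.011, -1.0]]
wrist_force: [-0.1, 0.5, -1.3]
gripper_width: 0.516
```

play_rows(targets=[[[1,0,0,0.04,0],[1,0.005,0.013,0.075,-0.12],[1,0.01,0.026,0.096,-0.24],[1,0.015,0.04,0.096,-0.36],[1,0.02,0.055,0.096,-0.48]]])

```text
time_s: 7.33
tcp_pos: [0.4962, -0.1858, 0.1517]
ee_rot: [[-0.347, -0.938, 0.005], [-0.938, 0.347, -0.0], [-0.002, -0.005, -1.0]]
wrist_force: [-0.4, 0.3, -2.6]
gripper_width: 0.514
```

play_rows(targets=[[[1,0.005,0.013,0,-0.12],[1,0.01,0.026,0,-0.24],[1,0.015,0.039,0,-0.36],[1,0.02,0.052,0,-0.48],[1,0.025,0.065,0,-0.6]]])

```text
time_s: 7.75
tcp_pos: [0.5201, -0.1206, 0.1495]
ee_rot: [[-0.815, -0.579, -0.0], [-0.579, 0.815, 0.0], [-0.0, 0.0, -1.0]]
wrist_force: [-0.8, -0.8, -1.9]
gripper_width: 0.515
```

play_rows(targets=[[[1,0.005,0.013,0,-0.12],[1,0.01,0.026,0,-0.24],[1,0.015,0.039,0,-0.36],[1,0.02,0.052,0,-0.48],[1,0.0218,0.0568,0,-0.6]]])

```text
time_s: 8.17
tcp_pos: [0.5425, -0.0631, 0.1495]
ee_rot: [[-1.0, -0.019, 0.0], [-0.019, 1.0, 0.0], [-0.0, 0.0, -1.0]]
wrist_force: [0.1, -0.1, -0.9]
gripper_width: 0.516
```

play_rows(targets=[[[1,0,0,-0.01,-0.046],[1,0,0,-0.03,-0.046],[1,0,0,-0.03,-0.046],[1,0,0,-0.03,-0.046]]])

```text
time_s: 8.5
tcp_pos: [0.5411, -0.0646, 0.1188]
ee_rot: [[-1.0, 0.022, -0.003], [0.022, 1.0, -0.0], [0.003, -0.0, -1.0]]
wrist_force: [-0.5, -0.1, -0.6]
gripper_width: 0.512
```

play_rows(targets=[[[1,0,0,-0.035,0],[1,0,0,-0.07,0],[1,0,0,-0.09,0],[1,0,0,-0.0955,0],[1,0,0,-0.0955,0]]])

```text
time_s: 8.92
tcp_pos: [0.542, -0.0646, 0.0246]
ee_rot: [[-1.0, 0.022, -0.001], [0.022, 1.0, -0.001], [0.001, -0.001, -1.0]]
wrist_force: [0.6, 0.3, -1.1]
gripper_width: 0.516
```

play_rows(targets=[[[0.38,0,0,0,0],[0.38,0,0,0,0],[0.38,0,0,0.03,0],[0.38,0,0,0.07,0],[0.38,0,0,0.11,0]]])

```text
time_s: 9.33
tcp_pos: [0.5418, -0.0647, 0.1357]
ee_rot: [[-1.0, 0.022, -0.001], [0.022, 1.0, -0.001], [0.001, -0.001, -1.0]]
wrist_force: [1.6, 0.2, -0.1]
gripper_width: 0.615
```

play_rows(targets=[[[0.3,-0.005,-0.01,0.03,0.12],[0.3,-0.01,-0.02,0.06,0.24],[0.3,-0.015,-0.03,0.09,0.36],[0.3,-0.02,-0.04,0.12,0.48],[0.3,-0.025,-0.05,0.15,0.6]]])

```text
time_s: 9.75
tcp_pos: [0.5166, -0.1151, 0.2871]
ee_rot: [[-0.834, -0.551, 0.003], [-0.551, 0.834, -0.0], [-0.002, -0.002, -1.0]]
wrist_force: [0.7, -0.8, -0.2]
gripper_width: 0.701
```

play_rows(targets=[[[0.3,-0.005,-0.01,0.015,0.12],[0.3,-0.0071,-0.0155,0.0355,0.24],[0.3,-0.0071,-0.0155,0.0355,0.36],[0.3,-0.0071,-0.0155,0.0355,0.48],[0.3,-0.0071,-0.0155,0.0355,0.6]]])

```text
time_s: 10.17
tcp_pos: [0.5099, -0.1303, 0.3214]
ee_rot: [[-0.378, -0.926, 0.003], [-0.926, 0.378, 0.0], [-0.001, -0.003, -1.0]]
wrist_force: [0.6, 0.3, -0.1]
gripper_width: 0.696
```

play_rows(targets=[[[0.3,0,0,0,0.12],[0.3,0,0,0,0.24],[0.3,0,0,0,0.36],[0.3,0,0,0,0.393],[0.3,0,0,0,0.393]]])

```text
time_s: 10.58
tcp_pos: [0.5099, -0.1301, 0.3208]
ee_rot: [[0.0, -1.0, 0.002], [-1.0, -0.0, -0.0], [0.0, -0.002, -1.0]]
wrist_force: [0.6, 0.5, 1.3]
gripper_width: 0.697
```

Run:
```python
from look import *
look("l2",[C[4]]+C[:3]+T[:2])
```

```text
tcp [ 0.5099 -0.1301  0.3208] t 10.5833
(0.3898, -0.2573, 0.003, 1.75) -> [ 0.3899 -0.2573] yaw 97.41 iou 0.869
(0.5665, -0.3409, 0.003, 1.64) -> [ 0.567  -0.3448] yaw 93.2 iou 0.935
(0.4881, -0.3537, 0.003, 1.67) -> [ 0.4876 -0.3588] yaw 93.67 iou 0.944
(0.4067, -0.3657, 0.003, 1.78) -> [ 0.4046 -0.3707] yaw 100.17 iou 0.886
(np.float64(0.6360517116954556), np.float64(-0.06656148031888466), np.float64(0.003), -0.0221) -> [ 0.63   -0.0657] yaw 3.23 iou 0.814
(np.float64(0.5420746660311722), np.float64(-0.06448424941857744), np.float64(0.003), -0.0221) -> [ 0.5513 -0.0647] yaw -6.48 iou 0.798
```

play_rows(targets=[[[0.3,-0.02,-0.022,-0.024,0.07],[0.3,-0.04,-0.044,-0.048,0.152],[0.3,-0.06,-0.066,-0.072,0.152],[0.3,-0.08,-0.088,-0.096,0.152],[0.3,-0.1,-0.11,-0.12,0.152]]])

```text
time_s: 11.05
tcp_pos: [0.409, -0.2408, 0.1994]
ee_rot: [[0.151, -0.989, 0.002], [-0.989, -0.151, -0.001], [0.001, -0.002, -1.0]]
wrist_force: [0.3, -0.3, 0.1]
gripper_width: 0.7
```

play_rows(targets=[[[0.3,-0.02,-0.0173,-0.03,0],[0.3,-0.02,-0.0173,-0.07,0],[0.3,-0.02,-0.0173,-0.11,0],[0.3,-0.02,-0.0173,-0.15,0],[0.3,-0.02,-0.0173,-0.176,0]]])

```text
time_s: 11.47
tcp_pos: [0.3885, -0.2572, 0.0212]
ee_rot: [[0.149, -0.989, -0.002], [-0.989, -0.149, 0.001], [-0.001, 0.002, -1.0]]
wrist_force: [0.6, 0.6, -0.5]
gripper_width: 0.694
```

play_rows(targets=[[[0.3,0,0,0,0],[1,0,0,0,0],[1,0,0,0,0],[1,0,0,0,0],[1,0,0,0,0]]])

```text
time_s: 11.88
tcp_pos: [0.3901, -0.2573, 0.024]
ee_rot: [[0.151, -0.989, 0.001], [-0.989, -0.151, -0.0], [0.0, -0.001, -1.0]]
wrist_force: [-1.0, 0.0, -0.6]
gripper_width: 0.511
```

play_rows(targets=[[[1,0,0,0.03,0],[1,0,0,0.07,0],[1,0.006,0.02,0.1,-0.12],[1,0.012,0.04,0.126,-0.24],[1,0.018,0.06,0.126,-0.36]]])

```text
time_s: 12.3
tcp_pos: [0.4115, -0.1975, 0.1554]
ee_rot: [[-0.212, -0.977, 0.013], [-0.977, 0.212, -0.003], [-0.0, -0.013, -1.0]]
wrist_force: [0.9, -1.2, -1.5]
gripper_width: 0.513
```

play_rows(targets=[[[1,0.004,0.013,0,-0.12],[1,0.008,0.026,0,-0.24],[1,0.012,0.039,0,-0.36],[1,0.016,0.052,0,-0.48],[1,0.02,0.065,0,-0.6]]])

```text
time_s: 12.72
tcp_pos: [0.4278, -0.1315, 0.1499]
ee_rot: [[-0.727, -0.686, 0.001], [-0.686, 0.727, 0.0], [-0.001, -0.0, -1.0]]
wrist_force: [-0.2, 0.3, -0.9]
gripper_width: 0.513
```

play_rows(targets=[[[1,0.004,0.014,0,-0.12],[1,0.008,0.028,0,-0.24],[1,0.012,0.042,0,-0.36],[1,0.016,0.056,0,-0.48],[1,0.0201,0.0699,0,-0.6]]])

```text
time_s: 13.13
tcp_pos: [0.4479, -0.0616, 0.1498]
ee_rot: [[-0.988, -0.156, 0.001], [-0.156, 0.988, 0.0], [-0.001, 0.0, -1.0]]
wrist_force: [0.5, -0.3, -2.1]
gripper_width: 0.514
```

play_rows(targets=[[[1,0,0,0,-0.12],[1,0,0,-0.03,-0.185],[1,0,0,-0.03,-0.185],[1,0,0,-0.03,-0.185]]])

```text
time_s: 13.47
tcp_pos: [0.4467, -0.0626, 0.1189]
ee_rot: [[-1.0, 0.02, -0.004], [0.02, 1.0, -0.001], [0.004, -0.001, -1.0]]
wrist_force: [0.4, 0.1, -0.9]
gripper_width: 0.519
```

play_rows(targets=[[[1,0,0,-0.035,0],[1,0,0,-0.07,0],[1,0,0,-0.09,0],[1,0,0,-0.0955,0],[1,0,0,-0.0955,0]]])

```text
time_s: 13.88
tcp_pos: [0.4482, -0.0626, 0.0246]
ee_rot: [[-1.0, 0.02, -0.001], [0.02, 1.0, -0.001], [0.001, -0.001, -1.0]]
wrist_force: [-0.2, -0.1, -1.2]
gripper_width: 0.514
```

play_rows(targets=[[[0.38,0,0,0,0],[0.38,0,0,0,0],[0.38,0,0,0.03,0],[0.38,0,0,0.07,0],[0.38,0,0,0.11,0]]])

```text
time_s: 14.3
tcp_pos: [0.4477, -0.0627, 0.1359]
ee_rot: [[-1.0, 0.022, -0.001], [0.022, 1.0, -0.001], [0.001, -0.001, -1.0]]
wrist_force: [1.6, -0.6, 0.2]
gripper_width: 0.615
```

play_rows(targets=[[[0.3,0.01,-0.01,0.03,0.12],[0.3,0.02,-0.02,0.06,0.24],[0.3,0.03,-0.03,0.09,0.36],[0.3,0.04,-0.04,0.12,0.48],[0.3,0.05,-0.05,0.15,0.6]]])

```text
time_s: 14.72
tcp_pos: [0.498, -0.1131, 0.2874]
ee_rot: [[-0.834, -0.552, 0.003], [-0.552, 0.834, 0.0], [-0.003, -0.002, -1.0]]
wrist_force: [1.1, 0.7, 0.1]
gripper_width: 0.697
```

play_rows(targets=[[[0.3,0.01,-0.02,0.02,0.12],[0.3,0.0119,-0.0376,0.04,0.24],[0.3,0.0119,-0.0376,0.0555,0.36],[0.3,0.0119,-0.0376,0.0555,0.48],[0.3,0.0119,-0.0376,0.0555,0.6]]])

```text
time_s: 15.13
tcp_pos: [0.5101, -0.1506, 0.3422]
ee_rot: [[-0.378, -0.926, 0.005], [-0.926, 0.378, -0.0], [-0.002, -0.004, -1.0]]
wrist_force: [0.7, -1.0, 0.6]
gripper_width: 0.697
```

play_rows(targets=[[[0.3,0,0,0,0.12],[0.3,0,0,0,0.24],[0.3,0,0,0,0.36],[0.3,0,0,0,0.393],[0.3,0,0,0,0.393]]])

```text
time_s: 15.55
tcp_pos: [0.5097, -0.1502, 0.3408]
ee_rot: [[0.001, -1.0, 0.002], [-1.0, -0.001, -0.0], [0.0, -0.002, -1.0]]
wrist_force: [-0.1, -0.6, -0.1]
gripper_width: 0.7
```

Run:
```python
from look import *
im,o,c,m,out=look("l3",C[:3])
b=[w2px(c,tray2w(P,p)) for p in((.15,-.12,0),(-.15,.0,0))]; print(b)
x0,y0=int(b[0][0])-8,int(b[0][1])-8; np.save("l3o.npy",[x0,y0])
z=im[y0:y0+110,x0:x0+235]; z=cv2.resize(z,None,fx=3.4,fy=3.4,interpolation=cv2.INTER_CUBIC); s=cv2.resize(o[0:y0,x0:x0+320],(799,int(y0*799/320)))
cv2.imwrite("pics/l3z.png",z)
```

```text
tcp [ 0.5097 -0.1502  0.3408] t 15.55
(0.5665, -0.3409, 0.003, 1.64) -> [ 0.5671 -0.3446] yaw 93.34 iou 0.904
(0.4881, -0.3537, 0.003, 1.67) -> [ 0.4883 -0.3586] yaw 94.72 iou 0.945
(0.4067, -0.3657, 0.003, 1.78) -> [ 0.4061 -0.3704] yaw 99.52 iou 0.897
[array([194.8243, 219.237 ]), array([394.9262, 299.8532])]
```

View pics/l3z.png

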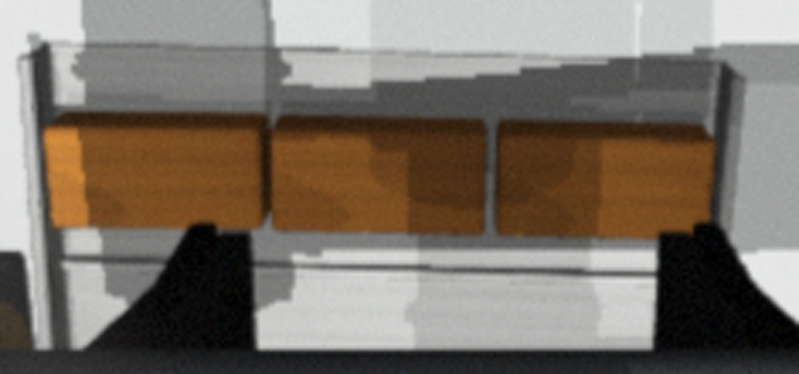

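The first course is even: three bricks with gaps of roughly 3, 2.6, 4.3 and 3.5 mm, centred in the lane. Now course 2: brick (0.5668, -0.3415) goes over the far joint.

play_rows(targets=[[[0.3,0.0115,-0.025,-0.03,0.066],[0.3,0.023,-0.05,-0.06,0.066],[0.3,0.0345,-0.075,-0.09,0.066],[0.3,0.046,-0.1,-0.12,0.066],[0.3,0.0568,-0.125,-0.15,0.066]]])

```text
time_s: 16.02
tcp_pos: [0.5673, -0.2762, 0.189]
ee_rot: [[0.065, -0.998, 0.001], [-0.998, -0.065, -0.0], [0.001, -0.001, -1.0]]
wrist_force: [0.6, -0.3, -0.1]
gripper_width: 0.698
```

play_rows(targets=[[[0.3,0,-0.025,-0.03,0],[0.3,0,-0.05,-0.06,0],[0.3,0,-0.0665,-0.095,0],[0.3,0,-0.0665,-0.13,0],[0.3,0,-0.0665,-0.166,0]]])

```text
time_s: 16.43
tcp_pos: [0.5668, -0.3431, 0.0227]
ee_rot: [[0.063, -0.998, 0.002], [-0.998, -0.063, -0.001], [0.001, -0.002, -1.0]]
wrist_force: [0.3, -0.8, -0.2]
gripper_width: 0.701
```

play_rows(targets=[[[0.3,0,0,0,0],[1,0,0,0,0],[1,0,0,0,0],[1,0,0,0,0],[1,0,0,0,0]]])

```text
time_s: 16.85
tcp_pos: [0.5669, -0.3415, 0.0242]
ee_rot: [[0.066, -0.998, 0.001], [-0.998, -0.066, -0.0], [0.0, -0.001, -1.0]]
wrist_force: [0.1, -0.5, 0.0]
gripper_width: 0.516
```

play_rows(targets=[[[1,0,0,0.03,0],[1,0,0,0.07,0],[1,0.003,0.03,0.1,-0.12],[1,0.005,0.06,0.126,-0.24],[1,0.007,0.09,0.126,-0.36]]])

```text
time_s: 17.27
tcp_pos: [0.577, -0.2519, 0.1568]
ee_rot: [[-0.296, -0.955, 0.012], [-0.955, 0.296, -0.004], [0.0, -0.013, -1.0]]
wrist_force: [1.4, 1.2, 0.1]
gripper_width: 0.516
```

play_rows(targets=[[[1,0.0016,0.02,0,-0.12],[1,0.0032,0.04,0,-0.24],[1,0.0048,0.06,0,-0.36],[1,0.0064,0.08,0,-0.48],[1,0.008,0.1,0,-0.6]]])

```text
time_s: 17.68
tcp_pos: [0.5814, -0.1503, 0.1498]
ee_rot: [[-0.783, -0.621, 0.0], [-0.621, 0.783, 0.0], [-0.0, 0.0, -1.0]]
wrist_force: [-0.6, -0.2, -2.5]
gripper_width: 0.518
```

play_rows(targets=[[[1,0.0016,0.02,0,-0.12],[1,0.0032,0.04,0,-0.24],[1,0.0048,0.06,0,-0.36],[1,0.0064,0.08,0,-0.48],[1,0.0073,0.086,0,-0.6]]])

```text
time_s: 18.1
tcp_pos: [0.5889, -0.0631, 0.1498]
ee_rot: [[-0.997, -0.073, 0.0], [-0.073, 0.997, 0.001], [-0.0, 0.001, -1.0]]
wrist_force: [-0.3, -0.7, -1.6]
gripper_width: 0.513
```

play_rows(targets=[[[1,0,0,0,-0.099],[1,0,0,-0.03,-0.099],[1,0,0,-0.03,-0.099],[1,0,0,-0.03,-0.099]]])

```text
time_s: 18.43
tcp_pos: [0.5875, -0.0656, 0.1184]
ee_rot: [[-1.0, 0.022, -0.004], [0.022, 1.0, -0.0], [0.004, -0.001, -1.0]]
wrist_force: [0.1, -0.1, -1.4]
gripper_width: 0.511
```

play_rows(targets=[[[1,0,0,-0.03,0],[1,0,0,-0.05,0],[1,0,0,-0.06,0],[1,0,0,-0.0675,0],[1,0,0,-0.0675,0]]])

```text
time_s: 18.85
tcp_pos: [0.5897, -0.0657, 0.0526]
ee_rot: [[-1.0, 0.022, 0.001], [0.022, 1.0, -0.001], [-0.001, -0.001, -1.0]]
wrist_force: [-0.1, -0.8, -0.8]
gripper_width: 0.52
```

play_rows(targets=[[[1,0,0,0,0],[0.38,0,0,0,0],[0.38,0,0,0,0],[0.38,0,0,0.03,0],[0.38,0,0,0.07,0]]])

```text
time_s: 19.27
tcp_pos: [0.5867, -0.0657, 0.1199]
ee_rot: [[-1.0, 0.023, -0.008], [0.023, 1.0, -0.001], [0.008, -0.001, -1.0]]
wrist_force: [0.9, 0.1, 0.8]
gripper_width: 0.612
```

play_rows(targets=[[[0.3,-0.01,-0.01,0.03,0.12],[0.3,-0.02,-0.02,0.06,0.24],[0.3,-0.03,-0.03,0.09,0.36],[0.3,-0.04,-0.04,0.12,0.48],[0.3,-0.05,-0.05,0.15,0.6]]])

```text
time_s: 19.68
tcp_pos: [0.5384, -0.116, 0.2745]
ee_rot: [[-0.834, -0.551, 0.002], [-0.551, 0.834, -0.0], [-0.001, -0.001, -1.0]]
wrist_force: [0.0, -0.0, -0.6]
gripper_width: 0.691
```

play_rows(targets=[[[0.3,-0.01,-0.01,0.02,0.12],[0.3,-0.02,-0.02,0.04,0.24],[0.3,-0.0291,-0.0345,0.0675,0.36],[0.3,-0.0291,-0.0345,0.0675,0.48],[0.3,-0.0291,-0.0345,0.0675,0.6]]])

```text
time_s: 20.1
tcp_pos: [0.51, -0.1508, 0.3429]
ee_rot: [[-0.379, -0.926, 0.007], [-0.926, 0.379, -0.0], [-0.002, -0.006, -1.0]]
wrist_force: [-1.1, 1.0, -0.5]
gripper_width: 0.697
```

play_rows(targets=[[[0.3,0,0,0,0.12],[0.3,0,0,0,0.24],[0.3,0,0,0,0.36],[0.3,0,0,0,0.393],[0.3,0,0,0,0.393]]])

```text
time_s: 20.52
tcp_pos: [0.5098, -0.15, 0.3404]
ee_rot: [[0.0, -1.0, 0.001], [-1.0, -0.0, -0.0], [0.0, -0.001, -1.0]]
wrist_force: [0.1, -0.1, 0.4]
gripper_width: 0.701
```

Run:
```python
from look import *
im,o,c,m,out=look("l4",C[1:3]+T[3:4])
```

```text
tcp [ 0.5098 -0.15    0.3404] t 20.5167
(0.4881, -0.3537, 0.003, 1.67) -> [ 0.4884 -0.3584] yaw 94.69 iou 0.946
(0.4067, -0.3657, 0.003, 1.78) -> [ 0.4061 -0.3705] yaw 98.97 iou 0.899
(np.float64(0.5890631888633139), np.float64(-0.06552286486873106), np.float64(0.031), -0.0221) -> [ 0.5892 -0.0698] yaw -2.01 iou 0.777
```

play_rows(targets=[[[0.3,-0.0044,-0.026,-0.03,0.084],[0.3,-0.0088,-0.052,-0.06,0.084],[0.3,-0.0132,-0.078,-0.09,0.084],[0.3,-0.0176,-0.104,-0.12,0.084],[0.3,-0.0218,-0.13,-0.15,0.084]]])

```text
time_s: 20.98
tcp_pos: [0.4879, -0.2811, 0.1889]
ee_rot: [[0.083, -0.997, 0.001], [-0.997, -0.083, -0.001], [0.001, -0.001, -1.0]]
wrist_force: [0.3, 0.4, -0.2]
gripper_width: 0.698
```

play_rows(targets=[[[0.3,0,-0.025,-0.03,0],[0.3,0,-0.05,-0.06,0],[0.3,0,-0.074,-0.09,0],[0.3,0,-0.074,-0.13,0],[0.3,0,-0.074,-0.166,0]]])

```text
time_s: 21.4
tcp_pos: [0.4881, -0.3556, 0.0222]
ee_rot: [[0.08, -0.997, 0.001], [-0.997, -0.08, -0.001], [0.001, -0.001, -1.0]]
wrist_force: [0.5, 0.3, -0.8]
gripper_width: 0.702
```

play_rows(targets=[[[0.3,0,0,0,0],[1,0,0,0,0],[1,0,0,0,0],[1,0,0,0,0],[1,0,0,0,0]]])

```text
time_s: 21.82
tcp_pos: [0.4882, -0.3539, 0.0239]
ee_rot: [[0.084, -0.996, 0.0], [-0.996, -0.084, -0.0], [0.0, -0.0, -1.0]]
wrist_force: [-0.3, -0.5, -0.2]
gripper_width: 0.515
```

play_rows(targets=[[[1,0,0,0.03,0],[1,0,0,0.07,0],[1,0.001,0.03,0.1,-0.12],[1,0.002,0.06,0.126,-0.24],[1,0.003,0.09,0.126,-0.36]]])

```text
time_s: 22.23
tcp_pos: [0.4943, -0.2644, 0.1559]
ee_rot: [[-0.279, -0.96, 0.012], [-0.96, 0.279, -0.004], [0.001, -0.012, -1.0]]
wrist_force: [2.0, 0.3, -0.2]
gripper_width: 0.516
```

play_rows(targets=[[[1,0,0.02,0,-0.12],[1,0,0.04,0,-0.24],[1,0.001,0.06,0,-0.36],[1,0.002,0.08,0,-0.48],[1,0.002,0.1,0,-0.6]]])

```text
time_s: 22.65
tcp_pos: [0.4929, -0.1628, 0.1498]
ee_rot: [[-0.772, -0.635, 0.001], [-0.635, 0.772, 0.0], [-0.001, -0.0, -1.0]]
wrist_force: [0.6, 0.3, -0.6]
gripper_width: 0.514
```

play_rows(targets=[[[1,0,0.02,0,-0.12],[1,0,0.04,0,-0.24],[1,0.001,0.06,0,-0.36],[1,0.0019,0.08,0,-0.48],[1,0.0019,0.1006,0,-0.6]]])

```text
time_s: 23.07
tcp_pos: [0.4948, -0.0624, 0.1498]
ee_rot: [[-0.996, -0.088, 0.0], [-0.088, 0.996, 0.0], [-0.001, 0.0, -1.0]]
wrist_force: [-0.0, 0.4, -2.0]
gripper_width: 0.517
```

play_rows(targets=[[[1,0,0,0,-0.117],[1,0,0,-0.03,-0.117],[1,0,0,-0.03,-0.117],[1,0,0,-0.03,-0.117]]])

```text
time_s: 23.4
tcp_pos: [0.4936, -0.0635, 0.1188]
ee_rot: [[-1.0, 0.022, -0.004], [0.022, 1.0, -0.001], [0.004, -0.001, -1.0]]
wrist_force: [0.9, -0.2, -0.3]
gripper_width: 0.515
```

play_rows(targets=[[[1,0,0,-0.03,0],[1,0,0,-0.05,0],[1,0,0,-0.06,0],[1,0,0,-0.0675,0],[1,0,0,-0.0675,0]]])

```text
time_s: 23.82
tcp_pos: [0.4955, -0.0636, 0.0523]
ee_rot: [[-1.0, 0.022, 0.0], [0.022, 1.0, -0.0], [-0.0, -0.0, -1.0]]
wrist_force: [0.3, -0.1, -1.4]
gripper_width: 0.515
```

play_rows(targets=[[[1,0,0,0,0],[0.38,0,0,0,0],[0.38,0,0,0,0],[0.38,0,0,0.03,0],[0.38,0,0,0.07,0]]])

```text
time_s: 24.23
tcp_pos: [0.4928, -0.0637, 0.1206]
ee_rot: [[-1.0, 0.023, -0.008], [0.023, 1.0, -0.001], [0.008, -0.001, -1.0]]
wrist_force: [1.8, -0.1, 0.8]
gripper_width: 0.61
```

play_rows(targets=[[[0.3,0.003,-0.01,0.03,0.12],[0.3,0.006,-0.02,0.06,0.24],[0.3,0.009,-0.03,0.09,0.36],[0.3,0.012,-0.04,0.12,0.48],[0.3,0.0149,-0.05,0.15,0.6]]])

```text
time_s: 24.65
tcp_pos: [0.5097, -0.1139, 0.2747]
ee_rot: [[-0.834, -0.551, 0.002], [-0.551, 0.834, 0.0], [-0.002, -0.001, -1.0]]
wrist_force: [0.7, -0.8, -0.2]
gripper_width: 0.698
```

play_rows(targets=[[[0.3,0,-0.01,0.02,0.12],[0.3,0,-0.02,0.04,0.24],[0.3,0,-0.0366,0.0675,0.36],[0.3,0,-0.0366,0.0675,0.48],[0.3,0,-0.0366,0.0675,0.6]]])

```text
time_s: 25.07
tcp_pos: [0.5104, -0.1508, 0.3424]
ee_rot: [[-0.379, -0.925, 0.006], [-0.925, 0.379, -0.0], [-0.002, -0.005, -1.0]]
wrist_force: [0.1, 0.3, -0.3]
gripper_width: 0.699
```

play_rows(targets=[[[0.3,0,0,0,0.12],[0.3,0,0,0,0.24],[0.3,0,0,0,0.36],[0.3,0,0,0,0.393],[0.3,0,0,0,0.393]]])

```text
time_s: 25.48
tcp_pos: [0.5098, -0.15, 0.3403]
ee_rot: [[0.0, -1.0, 0.001], [-1.0, -0.0, 0.0], [-0.0, -0.001, -1.0]]
wrist_force: [0.4, -1.0, -0.1]
gripper_width: 0.7
```

Run:
```python
from look import *
im,o,c,m,out=look("l5",C[2:3]+T[3:5])
o=im.copy()
for t in T[3:5]: outline(o,c,(t[0],t[1],t[3]),BR,t[2])
b=w2px(c,tray2w(P,(.15,-.12,0))); x0,y0=int(b[0])-15,int(b[1])-8
cv2.imwrite("pics/l5z.png",cv2.resize(np.vstack([im[y0:y0+85,x0:x0+240],o[y0:y0+85,x0:x0+240]]),None,fx=3.3,fy=3.3,interpolation=cv2.INTER_CUBIC))
```

```text
tcp [ 0.5098 -0.15    0.3403] t 25.4833
(0.4067, -0.3657, 0.003, 1.78) -> [ 0.4063 -0.3701] yaw 99.7 iou 0.9
(np.float64(0.5890631888633139), np.float64(-0.06552286486873106), np.float64(0.031), -0.0221) -> [ 0.5903 -0.0698] yaw -1.92 iou 0.773
(np.float64(0.49508614319903044), np.float64(-0.06344563396842383), np.float64(0.031), -0.0221) -> [ 0.4943 -0.0678] yaw -1.06 iou 0.794
```

View pics/l5z.png

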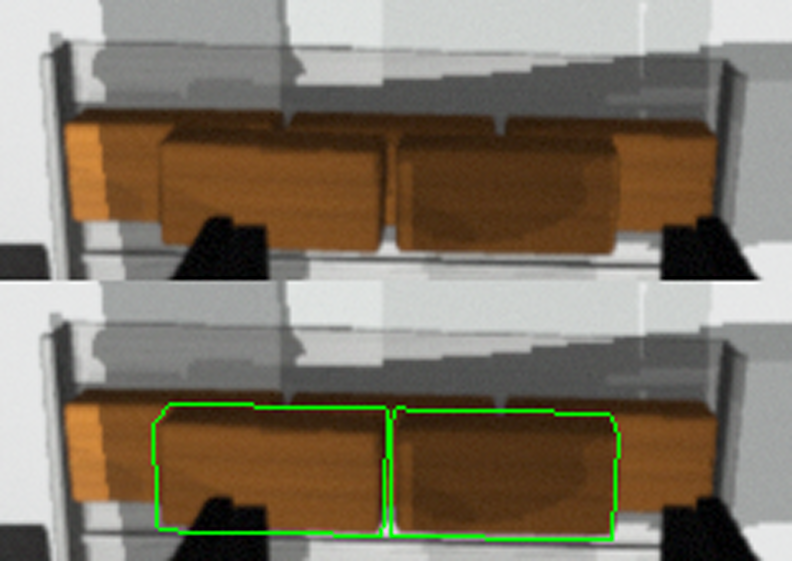

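The course 2 outlines coincide with the model to about 1 mm. Now the last brick (0.4064, -0.3660) goes to the top.

play_rows(targets=[[[0.3,-0.0207,-0.025,-0.025,0.1],[0.3,-0.0414,-0.05,-0.05,0.182],[0.3,-0.0621,-0.075,-0.075,0.182],[0.3,-0.0828,-0.1,-0.1,0.182],[0.3,-0.1036,-0.125,-0.125,0.182]]])

```text
time_s: 25.95
tcp_pos: [0.4053, -0.2758, 0.2142]
ee_rot: [[0.181, -0.984, 0.002], [-0.984, -0.181, -0.001], [0.001, -0.001, -1.0]]
wrist_force: [2.2, -1.0, -0.3]
gripper_width: 0.7
```

play_rows(targets=[[[0.3,0,-0.03,-0.025,0],[0.3,0,-0.06,-0.05,0],[0.3,0,-0.091,-0.075,0],[0.3,0,-0.091,-0.115,0],[0.3,0,-0.091,-0.155,0]]])

```text
time_s: 26.37
tcp_pos: [0.407, -0.3682, 0.0592]
ee_rot: [[0.177, -0.984, 0.004], [-0.984, -0.177, -0.002], [0.003, -0.003, -1.0]]
wrist_force: [-0.1, 0.4, -0.5]
gripper_width: 0.695
```

play_rows(targets=[[[0.3,0,0,-0.036,0],[0.3,0,0,-0.036,0],[1,0,0,-0.036,0],[1,0,0,-0.036,0],[1,0,0,-0.036,0]]])

```text
time_s: 26.78
tcp_pos: [0.4065, -0.366, 0.0239]
ee_rot: [[0.18, -0.984, 0.0], [-0.984, -0.18, -0.0], [0.0, -0.0, -1.0]]
wrist_force: [-0.7, -0.4, -0.3]
gripper_width: 0.552
```

play_rows(targets=[[[1,0,0,0,0],[1,0,0,0.04,0],[1,0,0,0.08,0],[1,0.01,0.03,0.11,-0.12],[1,0.02,0.06,0.126,-0.24]]])

```text
time_s: 27.2
tcp_pos: [0.4276, -0.3073, 0.1532]
ee_rot: [[-0.065, -0.998, 0.006], [-0.998, 0.065, -0.003], [0.002, -0.006, -1.0]]
wrist_force: [1.0, 1.0, -1.7]
gripper_width: 0.512
```

play_rows(targets=[[[1,0.008,0.02,0,-0.12],[1,0.016,0.04,0,-0.24],[1,0.024,0.06,0,-0.36],[1,0.032,0.08,0,-0.48],[1,0.04,0.1,0,-0.6]]])

```text
time_s: 27.62
tcp_pos: [0.4662, -0.2051, 0.1496]
ee_rot: [[-0.615, -0.788, 0.0], [-0.788, 0.615, 0.0], [-0.001, -0.0, -1.0]]
wrist_force: [0.8, -0.2, -1.8]
gripper_width: 0.517
```

play_rows(targets=[[[1,0.008,0.02,0,-0.12],[1,0.016,0.04,0,-0.24],[1,0.024,0.06,0,-0.36],[1,0.032,0.08,0,-0.48],[1,0.04,0.1,0,-0.6]]])

```text
time_s: 28.03
tcp_pos: [0.5062, -0.1051, 0.1495]
ee_rot: [[-0.953, -0.303, 0.0], [-0.303, 0.953, 0.0], [-0.0, 0.0, -1.0]]
wrist_force: [0.6, -0.4, -1.4]
gripper_width: 0.514
```

play_rows(targets=[[[1,0.013,0.015,0,-0.12],[1,0.026,0.03,0,-0.24],[1,0.0357,0.0415,0,-0.335],[1,0.0357,0.0415,0,-0.335],[1,0.0357,0.0415,0,-0.335]]])

```text
time_s: 28.45
tcp_pos: [0.5418, -0.0643, 0.1492]
ee_rot: [[-1.0, 0.019, -0.001], [0.019, 1.0, 0.0], [0.001, 0.0, -1.0]]
wrist_force: [-0.7, -0.1, -1.9]
gripper_width: 0.516
```

play_rows(targets=[[[1,0,0,-0.03,0],[1,0,0,-0.05,0],[1,0,0,-0.06,0],[1,0,0,-0.0695,0],[1,0,0,-0.0695,0]]])

```text
time_s: 28.87
tcp_pos: [0.5418, -0.0654, 0.0797]
ee_rot: [[-1.0, 0.02, -0.001], [0.02, 1.0, -0.001], [0.001, -0.001, -1.0]]
wrist_force: [0.9, 0.1, -1.5]
gripper_width: 0.516
```

play_rows(targets=[[[1,0,0,0,0],[0.38,0,0,0,0],[0.38,0,0,0,0],[0.38,0,0,0.03,0],[0.38,0,0,0.07,0]]])

```text
time_s: 29.28
tcp_pos: [0.5397, -0.0651, 0.1479]
ee_rot: [[-1.0, 0.021, -0.008], [0.021, 1.0, -0.001], [0.008, -0.001, -1.0]]
wrist_force: [2.0, 0.8, 0.8]
gripper_width: 0.614
```

play_rows(targets=[[[0.38,0,0.01,0.03,0.12],[0.38,0,0.02,0.06,0.24],[0.38,0,0.03,0.09,0.36],[0.38,0,0.04,0.12,0.48],[0.38,0,0.05,0.15,0.6]]])

```text
time_s: 29.7
tcp_pos: [0.5417, -0.0145, 0.3023]
ee_rot: [[-0.834, -0.552, 0.002], [-0.552, 0.834, 0.0], [-0.002, -0.001, -1.0]]
wrist_force: [0.9, 1.1, 0.2]
gripper_width: 0.618
```

play_rows(targets=[[[0.38,0,0.01,0.02,0.12],[0.38,0,0.0145,0.0395,0.24],[0.38,0,0.0145,0.0395,0.36],[0.38,0,0.0145,0.0395,0.48],[0.38,0,0.0145,0.0395,0.6]]])

```text
time_s: 30.12
tcp_pos: [0.5419, -0.0002, 0.3406]
ee_rot: [[-0.376, -0.927, 0.002], [-0.927, 0.376, 0.001], [-0.002, -0.002, -1.0]]
wrist_force: [-0.1, 0.3, -0.8]
gripper_width: 0.618
```

play_rows(targets=[[[0.38,0,0,0,0.12],[0.38,0,0,0,0.24],[0.38,0,0,0,0.36],[0.38,0,0,0,0.393],[0.38,0,0,0,0.393]]])

```text
time_s: 30.53
tcp_pos: [0.5419, -0.0004, 0.34]
ee_rot: [[0.002, -1.0, 0.001], [-1.0, -0.002, 0.0], [-0.0, -0.001, -1.0]]
wrist_force: [-0.2, -0.2, -0.1]
gripper_width: 0.619
```

Run:
```python
from look import *
im,o,c,m,out=look("l6",T[5:])
o=im.copy()
for t in T: outline(o,c,(t[0],t[1],t[3]),BR,t[2])
b=w2px(c,tray2w(P,(.15,-.12,0))); x0,y0=int(b[0])-25,int(b[1])-8
cv2.imwrite("pics/l6z.png",cv2.resize(np.vstack([im[y0:y0+110,x0:x0+260],o[y0:y0+110,x0:x0+260]]),None,fx=2.7,fy=2.7,interpolation=cv2.INTER_CUBIC))
```

```text
tcp [ 0.5419 -0.0004  0.34  ] t 30.5333
(np.float64(0.5420746660311722), np.float64(-0.06448424941857744), np.float64(0.059), -0.0221) -> [ 0.5412 -0.0647] yaw 1.97 iou 0.772
```

play_rows(targets=[[[0.38,-0.01,0.04,-0.005,0],[0.38,-0.02,0.08,-0.01,0],[0.38,-0.03,0.12,-0.015,0],[0.38,-0.04,0.16,-0.02,0],[0.38,-0.05,0.2,-0.025,0]]])

```text
time_s: 31.0
tcp_pos: [0.4912, 0.2012, 0.3147]
ee_rot: [[-0.0, -1.0, 0.001], [-1.0, 0.0, 0.001], [-0.001, -0.001, -1.0]]
wrist_force: [1.3, 0.5, 0.3]
gripper_width: 0.619
```

play_rows(targets=[[[0.38,-0.01,0.04,-0.01,0],[0.38,-0.0121,0.08,-0.015,0],[0.38,-0.0121,0.08,-0.015,0],[0.38,-0.0121,0.08,-0.015,0],[0.38,-0.0121,0.08,-0.015,0]]])

```text
time_s: 31.42
tcp_pos: [0.4798, 0.2797, 0.2995]
ee_rot: [[0.001, -1.0, 0.0], [-1.0, -0.001, -0.0], [0.0, -0.0, -1.0]]
wrist_force: [-0.6, -0.5, -0.9]
gripper_width: 0.617
```

Run:
```python
from look import *
im,o,c,m,out=look("s1",[]); a=cv2.imread("pics/l6z.png"); b=cv2.resize(im,(594,446))
print(a.shape); z=np.zeros((600,800,3),np.uint8); a=cv2.resize(a[:a.shape[0]//2],(450,190)); z[:190,:450]=a; z[190:600,:547]=cv2.resize(im,(547,410)); cv2.imwrite("pics/s1c.png",z[:, :547])
```

```text
tcp [0.4798 0.2797 0.2995] t 31.4167
(594, 702, 3)
```

View pics/s1c.png

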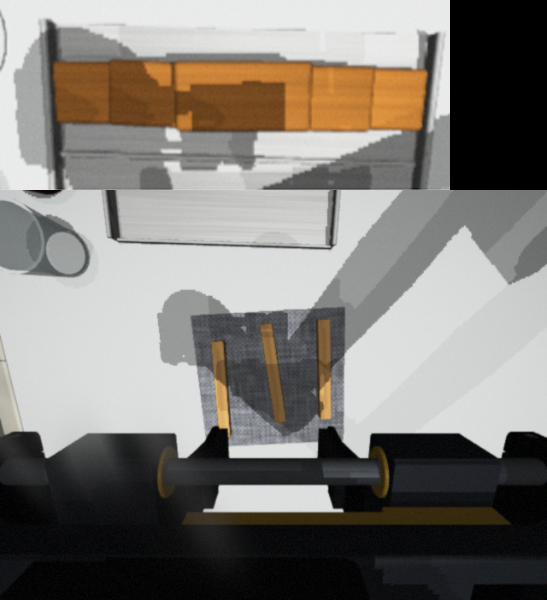

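The stack stands properly, with the top brick centred over the joint. The three sticks lie along world y at raw pixels ≈(257,232), (319,213) and (379,208). I'll fit them.

Run:
```python
from look import *
c=get_calibration("wrist"); im=cv2.imread("pics/s1.png"); hsv=cv2.cvtColor(im,cv2.COLOR_BGR2HSV)
m=((hsv[...,0]<25)&(hsv[...,1]>90)&(hsv[...,2]>40)).astype(np.uint8)
for uv in [(257,232),(319,213),(379,208)]:
    p,i=fit(c,m,uv,ST,.003,np.pi/2); print(p[:2],np.degrees(p[2])-90,round(i,3)); outline(im,c,p,ST,.003)
cv2.imwrite("pics/s1f.png",cv2.resize(im[120:320,200:430],None,fx=2.5,fy=2.5))
```

```text
[0.5589 0.3159] 0.7887157464172958 0.774
[0.4801 0.289 ] 8.356002575972326 0.87
[0.405  0.2848] 3.9783902186442646 0.844
```

View pics/s1f.png

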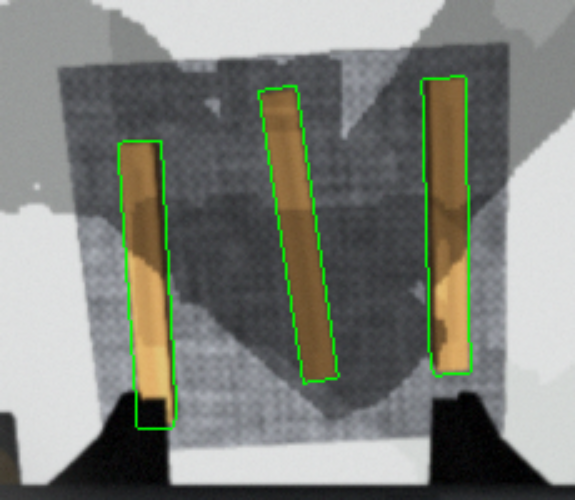

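Stick fits are good. I'll grip each stick 32 mm off-centre towards its -y end, so that when laid the gripper body stays clear of the top brick. Lane rows are at y = 8, 45 and 82 mm. First stick: (0.405, 0.285).

play_rows(targets=[[[0.5,-0.02,-0.007,-0.03,0.0694],[0.5,-0.04,-0.014,-0.06,0.0694],[0.5,-0.06,-0.021,-0.09,0.0694],[0.5,-0.0728,-0.0271,-0.12,0.0694],[0.5,-0.0728,-0.0271,-0.16,0.0694]]])

```text
time_s: 31.88
tcp_pos: [0.4064, 0.2509, 0.1409]
ee_rot: [[0.069, -0.998, 0.004], [-0.998, -0.069, 0.004], [-0.004, -0.004, -1.0]]
wrist_force: [0.8, 1.2, -0.8]
gripper_width: 0.508
```

play_rows(targets=[[[0.5,0,0,-0.04,0],[0.5,0,0,-0.08,0],[0.5,0,0,-0.105,0],[0.5,0,0,-0.112,0],[0.5,0,0,-0.112,0]]])

```text
time_s: 32.3
tcp_pos: [0.407, 0.251, 0.0263]
ee_rot: [[0.069, -0.998, -0.002], [-0.998, -0.069, -0.003], [0.003, 0.002, -1.0]]
wrist_force: [0.4, 0.9, -0.1]
gripper_width: 0.5
```

play_rows(targets=[[[1,0,0,0,0],[1,0,0,0,0],[1,0,0,0,0],[1,0,0,0,0],[1,0,0,0,0]]])

```text
time_s: 32.72
tcp_pos: [0.4075, 0.2531, 0.0285]
ee_rot: [[0.071, -0.997, 0.002], [-0.997, -0.071, 0.002], [-0.002, -0.002, -1.0]]
wrist_force: [-0.2, 0.2, 0.6]
gripper_width: 0.209
```

play_rows(targets=[[[1,0,0,0,0],[1,0,0,0.04,0],[1,0,0,0.08,0],[1,0.004,-0.02,0.11,-0.12],[1,0.008,-0.04,0.122,-0.24]]])

```text
time_s: 33.13
tcp_pos: [0.417, 0.2144, 0.154]
ee_rot: [[-0.171, -0.985, 0.007], [-0.985, 0.171, 0.006], [-0.007, -0.006, -1.0]]
wrist_force: [0.9, 0.2, -0.4]
gripper_width: 0.201
```

play_rows(targets=[[[1,0.003,-0.016,0,-0.12],[1,0.006,-0.032,0,-0.24],[1,0.009,-0.048,0,-0.36],[1,0.012,-0.064,0,-0.48],[1,0.014,-0.08,0,-0.6]]])

```text
time_s: 33.55
tcp_pos: [0.429, 0.1318, 0.1495]
ee_rot: [[-0.7, -0.714, 0.0], [-0.714, 0.7, 0.0], [-0.0, 0.0, -1.0]]
wrist_force: [0.5, -0.1, -0.4]
gripper_width: 0.205
```

play_rows(targets=[[[1,0.003,-0.016,0,-0.12],[1,0.006,-0.032,0,-0.24],[1,0.009,-0.048,0,-0.36],[1,0.012,-0.064,0,-0.48],[1,0.014,-0.08,0,-0.6]]])

```text
time_s: 33.97
tcp_pos: [0.443, 0.0518, 0.1494]
ee_rot: [[-0.981, -0.194, 0.0], [-0.194, 0.981, 0.0], [-0.0, 0.0, -1.0]]
wrist_force: [0.6, 0.6, -0.2]
gripper_width: 0.202
```

play_rows(targets=[[[1,0.004,-0.02,0,-0.12],[1,0.0085,-0.0429,0,-0.222],[1,0.0085,-0.0429,0,-0.222],[1,0.0085,-0.0429,-0.03,-0.222],[1,0.0085,-0.0429,-0.06,-0.222]]])

```text
time_s: 34.38
tcp_pos: [0.4531, 0.01, 0.0903]
ee_rot: [[-1.0, 0.021, 0.006], [0.021, 1.0, 0.002], [-0.006, 0.002, -1.0]]
wrist_force: [-0.6, 0.5, -1.3]
gripper_width: 0.201
```

play_rows(targets=[[[1,0,0,-0.03,0],[1,0,0,-0.045,0],[1,0,0,-0.055,0],[1,0,0,-0.0615,0],[1,0,0,-0.0615,0]]])

```text
time_s: 34.8
tcp_pos: [0.4514, 0.0099, 0.0276]
ee_rot: [[-1.0, 0.019, -0.001], [0.019, 1.0, -0.001], [0.001, -0.001, -1.0]]
wrist_force: [0.2, 0.4, -1.0]
gripper_width: 0.202
```

play_rows(targets=[[[1,0,0,0,0],[0.745,0,0,0,0],[0.745,0,0,0,0],[0.745,0,0,0.04,0],[0.745,0,0,0.08,0]]])

```text
time_s: 35.22
tcp_pos: [0.4499, 0.0091, 0.1067]
ee_rot: [[-1.0, 0.02, -0.007], [0.02, 1.0, -0.003], [0.007, -0.003, -1.0]]
wrist_force: [1.5, 0.6, -0.7]
gripper_width: 0.251
```

play_rows(targets=[[[0.5,0.005,0.02,0.03,0.12],[0.5,0.01,0.04,0.06,0.24],[0.5,0.015,0.06,0.09,0.36],[0.5,0.02,0.08,0.12,0.48],[0.5,0.0283,0.1,0.15,0.6]]])

```text
time_s: 35.63
tcp_pos: [0.4792, 0.1103, 0.2601]
ee_rot: [[-0.833, -0.553, 0.001], [-0.553, 0.833, 0.001], [-0.001, 0.0, -1.0]]
wrist_force: [1.0, 0.3, -1.4]
gripper_width: 0.484
```

play_rows(targets=[[[0.5,0,0.02,0.02,0.12],[0.5,0,0.04,0.0415,0.24],[0.5,0,0.06,0.0415,0.36],[0.5,0,0.08,0.0415,0.48],[0.5,0,0.1,0.0415,0.6]]])

```text
time_s: 36.05
tcp_pos: [0.4796, 0.2107, 0.3001]
ee_rot: [[-0.376, -0.927, 0.001], [-0.927, 0.376, 0.001], [-0.002, -0.0, -1.0]]
wrist_force: [-0.2, -0.7, -0.6]
gripper_width: 0.499
```

play_rows(targets=[[[0.5,0,0.02,0,0.12],[0.5,0,0.04,0,0.24],[0.5,0,0.06,0,0.36],[0.5,0,0.07,0,0.393],[0.5,0,0.07,0,0.393]]])

```text
time_s: 36.47
tcp_pos: [0.4797, 0.2811, 0.299]
ee_rot: [[0.002, -1.0, -0.0], [-1.0, -0.002, 0.0], [-0.0, 0.0, -1.0]]
wrist_force: [0.6, -0.5, -0.0]
gripper_width: 0.501
```

Run:
```python
from look import *
c=get_calibration("wrist"); im=capture("wrist"); cv2.imwrite("pics/s2.png",im); hsv=cv2.cvtColor(im,cv2.COLOR_BGR2HSV)
m=((hsv[...,0]<25)&(hsv[...,1]>90)&(hsv[...,2]>40)).astype(np.uint8); print(sense()["tcp_pos"],sense()["time_s"])
for g in [(.5589,.3159),(.4801,.289)]:
    p,i=fit(c,m,w2px(c,g+(.021,)),ST,.003,np.pi/2+.05); print(p[:2],np.degrees(p[2])-90,round(i,3))
```

```text
[0.4796 0.28   0.2991] 36.5167
[0.5583 0.3166] 1.4550717015072507 0.759
[0.4797 0.2906] 8.157692483797433 0.871
```

play_rows(targets=[[[0.5,0.0046,-0.01,-0.035,0.1],[0.5,0.0046,-0.0219,-0.07,0.144],[0.5,0.0046,-0.0219,-0.105,0.144],[0.5,0.0046,-0.0219,-0.14,0.144],[0.5,0.0046,-0.0219,-0.17,0.144]]])

```text
time_s: 36.93
tcp_pos: [0.4838, 0.2557, 0.1278]
ee_rot: [[0.141, -0.99, -0.001], [-0.99, -0.141, -0.001], [0.0, 0.001, -1.0]]
wrist_force: [0.6, 0.5, 0.1]
gripper_width: 0.502
```

play_rows(targets=[[[0.5,0,0,-0.04,0],[0.5,0,0,-0.08,0],[0.5,0,0,-0.095,0],[0.5,0,0,-0.102,0],[0.5,0,0,-0.102,0]]])

```text
time_s: 37.35
tcp_pos: [0.484, 0.2563, 0.0262]
ee_rot: [[0.143, -0.99, -0.002], [-0.99, -0.143, -0.002], [0.002, 0.003, -1.0]]
wrist_force: [0.3, -0.5, 0.6]
gripper_width: 0.504
```

play_rows(targets=[[[1,0,0,0,0],[1,0,0,0,0],[1,0,0,0,0],[1,0,0,0,0],[1,0,0,0,0]]])

```text
time_s: 37.77
tcp_pos: [0.4849, 0.2582, 0.0285]
ee_rot: [[0.145, -0.989, 0.002], [-0.989, -0.145, 0.001], [-0.001, -0.002, -1.0]]
wrist_force: [-0.3, -0.6, 0.0]
gripper_width: 0.207
```

play_rows(targets=[[[1,0,0,0,0],[1,0,0,0.04,0],[1,0,0,0.08,0],[1,-0.004,-0.02,0.11,-0.12],[1,-0.006,-0.04,0.122,-0.24]]])

```text
time_s: 38.18
tcp_pos: [0.4804, 0.2194, 0.1542]
ee_rot: [[-0.097, -0.995, 0.007], [-0.995, 0.097, 0.005], [-0.006, -0.007, -1.0]]
wrist_force: [0.5, -0.2, -1.1]
gripper_width: 0.201
```

play_rows(targets=[[[1,-0.002,-0.014,0,-0.12],[1,-0.004,-0.028,0,-0.24],[1,-0.006,-0.042,0,-0.36],[1,-0.008,-0.056,0,-0.48],[1,-0.01,-0.07,0,-0.6]]])

```text
time_s: 38.6
tcp_pos: [0.4681, 0.1471, 0.1495]
ee_rot: [[-0.644, -0.765, 0.0], [-0.765, 0.644, 0.0], [-0.0, 0.0, -1.0]]
wrist_force: [-0.1, -0.4, -0.6]
gripper_width: 0.202
```

play_rows(targets=[[[1,-0.002,-0.014,0,-0.12],[1,-0.004,-0.028,0,-0.24],[1,-0.006,-0.042,0,-0.36],[1,-0.008,-0.056,0,-0.48],[1,-0.01,-0.07,0,-0.6]]])

```text
time_s: 39.02
tcp_pos: [0.4581, 0.0771, 0.1494]
ee_rot: [[-0.964, -0.267, -0.0], [-0.267, 0.964, 0.0], [0.0, 0.0, -1.0]]
wrist_force: [-0.3, 0.3, 0.3]
gripper_width: 0.2
```

play_rows(targets=[[[1,-0.003,-0.015,0,-0.12],[1,-0.0061,-0.0311,0,-0.24],[1,-0.0061,-0.0311,0,-0.297],[1,-0.0061,-0.0311,-0.03,-0.297],[1,-0.0061,-0.0311,-0.06,-0.297]]])

```text
time_s: 39.43
tcp_pos: [0.4538, 0.0471, 0.0905]
ee_rot: [[-1.0, 0.021, 0.006], [0.021, 1.0, 0.003], [-0.006, 0.003, -1.0]]
wrist_force: [0.3, -0.6, -1.0]
gripper_width: 0.204
```

Place it, then return: d = (0.0275, 0.233) after the lift.

play_rows(targets=[[[1,0,0,-0.03,0],[1,0,0,-0.045,0],[1,0,0,-0.055,0],[1,0,0,-0.0615,0],[1,0,0,-0.0615,0]]])

```text
time_s: 39.85
tcp_pos: [0.4522, 0.0466, 0.0276]
ee_rot: [[-1.0, 0.02, -0.001], [0.02, 1.0, -0.001], [0.001, -0.001, -1.0]]
wrist_force: [0.3, -0.0, 0.4]
gripper_width: 0.202
```

play_rows(targets=[[[1,0,0,0,0],[0.745,0,0,0,0],[0.745,0,0,0,0],[0.745,0,0,0.04,0],[0.745,0,0,0.08,0]]])

```text
time_s: 40.27
tcp_pos: [0.4507, 0.0459, 0.1067]
ee_rot: [[-1.0, 0.021, -0.007], [0.021, 1.0, -0.003], [0.007, -0.003, -1.0]]
wrist_force: [1.4, 1.0, -0.2]
gripper_width: 0.249
```

play_rows(targets=[[[0.5,0.005,0.02,0.03,0.12],[0.5,0.01,0.04,0.06,0.24],[0.5,0.015,0.06,0.09,0.36],[0.5,0.02,0.08,0.12,0.48],[0.5,0.0275,0.1,0.15,0.6]]])

```text
time_s: 40.68
tcp_pos: [0.4793, 0.1473, 0.2601]
ee_rot: [[-0.833, -0.553, 0.001], [-0.553, 0.833, 0.001], [-0.001, 0.0, -1.0]]
wrist_force: [1.0, 0.8, -0.5]
gripper_width: 0.478
```

play_rows(targets=[[[0.5,0,0.02,0.02,0.12],[0.5,0,0.04,0.0415,0.24],[0.5,0,0.06,0.0415,0.36],[0.5,0,0.08,0.0415,0.48],[0.5,0,0.1,0.0415,0.6]]])

```text
time_s: 41.1
tcp_pos: [0.4796, 0.2476, 0.3001]
ee_rot: [[-0.376, -0.927, 0.001], [-0.927, 0.376, 0.001], [-0.002, -0.0, -1.0]]
wrist_force: [-0.0, -0.1, -0.2]
gripper_width: 0.5
```

play_rows(targets=[[[0.5,0,0.02,0,0.12],[0.5,0,0.033,0,0.24],[0.5,0,0.033,0,0.36],[0.5,0,0.033,0,0.393],[0.5,0,0.033,0,0.393]]])

```text
time_s: 41.52
tcp_pos: [0.4796, 0.2799, 0.2993]
ee_rot: [[0.003, -1.0, -0.0], [-1.0, -0.003, 0.0], [-0.0, 0.0, -1.0]]
wrist_force: [-0.3, 0.4, 0.3]
gripper_width: 0.495
```

Run:
```python
from look import *
c=get_calibration("wrist"); im=capture("wrist"); cv2.imwrite("pics/s3.png",im); hsv=cv2.cvtColor(im,cv2.COLOR_BGR2HSV)
m=((hsv[...,0]<25)&(hsv[...,1]>90)&(hsv[...,2]>40)).astype(np.uint8); print(sense()["tcp_pos"],sense()["time_s"])
for g in [(.5589,.3159)]:
    p,i=fit(c,m,w2px(c,g+(.021,)),ST,.003,np.pi/2+.05); print(p[:2],np.degrees(p[2])-90,round(i,3))
```

```text
[0.4796 0.2797 0.2994] 41.5667
[0.5588 0.3167] 1.44500047967324 0.753
```

play_rows(targets=[[[0.5,0.0265,0.0014,-0.03,0.025],[0.5,0.053,0.0028,-0.06,0.025],[0.5,0.0795,0.0042,-0.09,0.025],[0.5,0.0795,0.0042,-0.125,0.025],[0.5,0.0795,0.0042,-0.16,0.025]]])

```text
time_s: 41.98
tcp_pos: [0.5607, 0.2834, 0.1378]
ee_rot: [[0.024, -1.0, 0.001], [-1.0, -0.024, 0.001], [-0.001, -0.001, -1.0]]
wrist_force: [0.1, -0.8, -0.5]
gripper_width: 0.5
```

play_rows(targets=[[[0.5,0,0,-0.04,0],[0.5,0,0,-0.08,0],[0.5,0,0,-0.105,0],[0.5,0,0,-0.112,0],[0.5,0,0,-0.112,0]]])

```text
time_s: 42.4
tcp_pos: [0.5585, 0.2828, 0.0253]
ee_rot: [[0.026, -1.0, -0.004], [-1.0, -0.026, -0.003], [0.003, 0.004, -1.0]]
wrist_force: [0.3, -0.6, 0.3]
gripper_width: 0.504
```

play_rows(targets=[[[1,0,0,0,0],[1,0,0,0,0],[1,0,0,0,0],[1,0,0,0,0],[1,0,0,0,0]]])

```text
time_s: 42.82
tcp_pos: [0.5599, 0.2843, 0.0288]
ee_rot: [[0.027, -1.0, 0.002], [-1.0, -0.027, 0.002], [-0.002, -0.002, -1.0]]
wrist_force: [-1.0, 0.0, 0.3]
gripper_width: 0.206
```

play_rows(targets=[[[1,0,0,0,0],[1,0,0,0.04,0],[1,0,0,0.08,0],[1,-0.01,-0.02,0.11,-0.12],[1,-0.02,-0.04,0.122,-0.24]]])

```text
time_s: 43.23
tcp_pos: [0.5417, 0.2455, 0.1546]
ee_rot: [[-0.215, -0.977, 0.008], [-0.977, 0.215, 0.005], [-0.006, -0.007, -1.0]]
wrist_force: [-0.0, 0.1, -0.5]
gripper_width: 0.201
```

play_rows(targets=[[[1,-0.007,-0.013,0,-0.12],[1,-0.014,-0.026,0,-0.24],[1,-0.021,-0.039,0,-0.36],[1,-0.028,-0.052,0,-0.48],[1,-0.036,-0.066,0,-0.6]]])

```text
time_s: 43.65
tcp_pos: [0.503, 0.1773, 0.1496]
ee_rot: [[-0.731, -0.683, 0.0], [-0.683, 0.731, 0.0], [-0.001, 0.0, -1.0]]
wrist_force: [-0.5, 0.7, -0.3]
gripper_width: 0.199
```

play_rows(targets=[[[1,-0.007,-0.013,0,-0.12],[1,-0.014,-0.026,0,-0.24],[1,-0.021,-0.039,0,-0.36],[1,-0.028,-0.052,0,-0.48],[1,-0.036,-0.066,0,-0.6]]])

```text
time_s: 44.07
tcp_pos: [0.467, 0.1113, 0.1495]
ee_rot: [[-0.989, -0.151, 0.0], [-0.151, 0.989, 0.0], [-0.0, 0.0, -1.0]]
wrist_force: [0.5, 0.2, -0.0]
gripper_width: 0.204
```

play_rows(targets=[[[1,-0.007,-0.014,0,-0.12],[1,-0.0142,-0.0282,0,-0.178],[1,-0.0142,-0.0282,0,-0.178],[1,-0.0142,-0.0282,-0.03,-0.178],[1,-0.0142,-0.0282,-0.06,-0.178]]])

```text
time_s: 44.48
tcp_pos: [0.4551, 0.0847, 0.0907]
ee_rot: [[-1.0, 0.019, 0.007], [0.019, 1.0, 0.004], [-0.007, 0.004, -1.0]]
wrist_force: [-0.2, 0.5, -1.1]
gripper_width: 0.202
```

play_rows(targets=[[[1,0,0,-0.03,0],[1,0,0,-0.045,0],[1,0,0,-0.055,0],[1,0,0,-0.0615,0],[1,0,0,-0.0615,0]]])

```text
time_s: 44.9
tcp_pos: [0.4535, 0.084, 0.0277]
ee_rot: [[-1.0, 0.019, -0.001], [0.019, 1.0, -0.001], [0.0, -0.001, -1.0]]
wrist_force: [-0.5, 0.4, 1.0]
gripper_width: 0.204
```

play_rows(targets=[[[1,0,0,0,0],[0.745,0,0,0,0],[0.745,0,0,0,0],[0.745,0,0,0.04,0],[0.745,0,0,0.08,0]]])

```text
time_s: 45.32
tcp_pos: [0.4517, 0.0829, 0.1067]
ee_rot: [[-1.0, 0.02, -0.007], [0.02, 1.0, -0.004], [0.007, -0.004, -1.0]]
wrist_force: [1.7, 0.4, 0.3]
gripper_width: 0.254
```

play_rows(targets=[[[0.5,0.01,0,0.035,0.12],[0.5,0.02,0,0.07,0.24],[0.5,0.03,0,0.105,0.36],[0.5,0.04,0,0.14,0.48],[0.5,0.05,0,0.17,0.6]]])

```text
time_s: 45.73
tcp_pos: [0.5037, 0.0836, 0.2812]
ee_rot: [[-0.833, -0.553, 0.003], [-0.553, 0.833, 0.001], [-0.004, -0.001, -1.0]]
wrist_force: [1.0, 1.0, -0.6]
gripper_width: 0.478
```

play_rows(targets=[[[0.5,0.01,0,0.03,0.12],[0.5,0.02,0,0.06,0.24],[0.5,0.0267,0,0.0815,0.36],[0.5,0.0267,0,0.0815,0.48],[0.5,0.0267,0,0.0815,0.6]]])

```text
time_s: 46.15
tcp_pos: [0.5306, 0.0839, 0.3612]
ee_rot: [[-0.376, -0.927, 0.004], [-0.927, 0.376, 0.002], [-0.003, -0.003, -1.0]]
wrist_force: [0.3, -0.0, -1.0]
gripper_width: 0.502
```

play_rows(targets=[[[0.5,0,0,0,0.12],[0.5,0,0,0,0.24],[0.5,0,0,0,0.36],[0.5,0,0,0,0.393],[0.5,0,0,0,0.393]]])

```text
time_s: 46.57
tcp_pos: [0.5297, 0.0837, 0.3595]
ee_rot: [[0.002, -1.0, 0.0], [-1.0, -0.002, 0.0], [-0.0, -0.0, -1.0]]
wrist_force: [0.4, -0.0, 0.5]
gripper_width: 0.501
```

Run:
```python
from look import *
im=capture("wrist"); cv2.imwrite("pics/e.png",im); s=capture("side"); cv2.imwrite("pics/es.png",s); print(sense()["tcp_pos"],sense()["time_s"])
f=lambda a:cv2.resize(a,(560,280),interpolation=cv2.INTER_CUBIC)
cv2.imwrite("pics/ec.png",np.vstack([f(im[60:300,130:610]),f(s[150:400,190:690])]))
```

```text
[0.5297 0.0837 0.3595] 46.6667
```

View pics/ec.png

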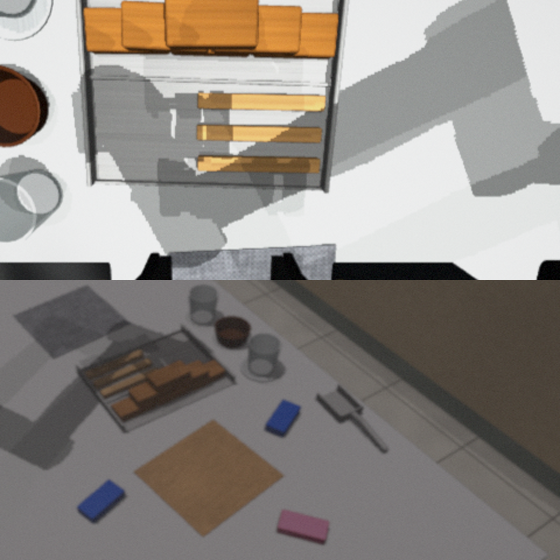

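The stack is complete (3-2-1), all three sticks lie flat in the kindling lane, and the tumblers, ramekin and decoys haven't been disturbed. Handing in.

```bash
python3 -c "
from station import *
print(finish_job()); print(sense()['time_s'])"
```

```text
the job is handed in; nothing more can be done
None
the job is handed in; nothing more can be done
```

The fuel tray is laid up and handed in at about 47 s of the 210 s allowed. All six mesquite bricks are stacked 3-2-1 down the brick lane. The three kindling sticks lie flat and lengthwise on the kindling lane floor.

- **Bottom course:** the gaps, read off an enlarged wrist picture, were about 3, 2.6, 4.3 and 3.5 mm, against 4 mm if perfectly even. The first brick measured about 1–1.5° off the tray's direction.
- **Upper courses:** the second course matched its target outlines to about 1 mm. The automatic fits on stacked bricks were poor (overlap about 0.77), so I judged those by eye. The top brick's fit gave about 3° of yaw, but in the picture it looks straight and centred over the joint.
- **Sticks:** they sit about 37 mm apart in y rather than touching. They are offset about 60 mm towards the robot end, so the gripper could clear the top brick.
- **Last look:** the wrist and side pictures showed everything in place, with the tumblers, ramekin, and blue and pink look-alikes where they started. I saw no knock to any piece and no slackening of the grip, and wrist force readings stayed under about 3 N. I did not check again after handing in.

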